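# Stock the breakfast table caddy

## Robot

A 7-joint arm with a two-finger parallel gripper is mounted at the origin on a cart in front of the work surface, level with it; the furniture and walls round the work are solid. World frame = base frame: x ahead of the robot, y to its left, z up, the work surface at z = 0. Lengths are in m, angles in rad, forces in N, time in s.
With the tool pointing down it reaches from about 0.425 to 0.95 m from the base axis. Payload 4.7 kg.
Tool frame: the origin (TCP) lies between the finger pads; the fingertips stand 17 mm ahead of it and the grasp point (between the pads) lies 2 mm behind it; z points along the fingers, y is the line along which they close (so a half turn about z gives the same grasp; the last joint's range is limited). The gripper opens to 85 mm and grips with 20 to 120 N. Pads are 22 mm wide; open, the fingers measure 114 mm over their backs; the gripper's body (76 mm by 85 mm) begins 54 mm behind the grasp point. The pads swing forward as they close: fully open they stand 13 mm farther back than shut.
Start: joints at [-1.355, 0.469, -0.049, 1.532, 0.024, 1.141, -0.082], TCP at [0.164, 0.655, 0.248] pointing down, gripper open.
Joint ranges: [-2.59, 2.59], [-0.33, 1.99], [-1.39, 1.29], [0.1, 2.45], [-1.04, 4.18], [0.21, 1.99], [-2.66, 2.66]. Speed limits (rad/s): [2.57, 2.57, 3.14, 3.14, 3.14, 3.14, 3.14].

## Interface

Orientations are given as a 3x3 rotation matrix whose columns are the frame's x, y, z axes.
In Python, from station import r gives the robot as it stands.
- The arm moves only by the tool jog_arm, never from a script. Its argument "steps" is one flat list of numbers, 7 for each row, row after row: the closure, from 0 (fully open) to 1 (shut), then the shift along the tool's x, y, z in m, then the turn, a rotation vector about the tool's x, y, z in degrees. A call has 1 to 10 rows; each row shifts and turns the commanded pose from where the row before left it, along the tool's axes as they then stand; what a row does not reach is not made up. A row lasts 1/10 s, in which the tool goes at most 50 mm and 8.59 degrees, less where a joint would pass 70% of its speed; a pose out of reach is approached as far as the arm can. A call with a gripper value outside its range is refused whole. The fingers move at their own pace and stop on an object; "grip_force" is the grip in N (left out, the last holds). Time passes only in rows, so rows that do not move let the fingers close. It gives the time, the measured TCP pose, the force, the opening and the grip force at its end, in the units of the state.
- r.get_state(): the state, without advancing time (a new reading comes with each control period).
- r.capture(name): name is "scene" or "top"; returns a dict with "color" (420x560x3 uint8, red, green, blue), "range_z" (420x560 float32, m along the optical axis (not along the pixel's ray), 0 where there is no reading), "fx", "fy", "cx", "cy" (pixels), "rvec" (rotation vector, rad) and "tvec" (3), from world to camera coordinates, as OpenCV has them. Camera axes: x right, y down, z forward; pixel columns grow to the right and rows downward; lengths in m; the calibration is good to about 2 mm. A picture is of the moment at which its call begins.
- r.sign_off(): hands the job in; it is judged then, once.
The state is a dict: "clock": time; "joint_pos": joint angles; "qd": joint speeds; "effort": joint torques, N m; "position": TCP position; "ee_rot": TCP orientation; "ft_force": force on the tool from outside, world axes, zero at the start; "wrist_torque": the same for the moment, N m; "gripper_width": opening from 0.0 (shut) to 1.0 (fully open); "grip_force": force on a finger pad.
Only numpy, scipy, OpenCV 4.12 (cv2) and the standard library are available. Lean on these libraries where they do the work, as an engineer would, in place of code of your own. Each camera call takes 0.05 s, during which the arm holds its last target. There are 200 camera calls.

## Task

Stock the dark wooden table caddy for breakfast: set the jam jar upright in its wide round well, the salt mill and the pepper mill upright in the two narrow wells (either mill in either well), and lay the teaspoon flat in the long trough. Keep the jar and the mills upright all the way and set them down on the well bottoms rather than dropping them. The spice jar, the low pot of scouring paste and the large spoon do not belong in the caddy: leave them where they stand.

Things in the scene. Friction and masses are not known exactly. Their poses are not given: they have to be found in the camera images.
- caddy: fixed dark wooden block, 236 (x) x 180 (y) x 40 mm high, turned any way, low steel bails on its short ends. Origin: centre of its underside. Pockets 34 mm deep, grey felt bottoms 6 mm above the worktop: wide jam well, 84 mm across, at x -68, y -40 mm; two narrow mill wells, 60 mm across, at x 12, y -40 and x 80, y -40; spoon trough, 165 (x) x 72 mm (y), at x 0, y 46
- jam_jar: glass jam jar, red contents and pale lid, 66 mm across the body, lid 63 mm across, 84 mm high, about 0.25 kg. Origin: centre of its underside, z up its axis. Goes in the wide well
- salt_mill: white salt mill with a light grey cap, 45 mm across, 139 mm high, about 0.16 kg, cap fixed. Origin: centre of its underside, z up its axis. Goes in a narrow well. Two mills in the caddy stand only 23 mm apart along its x; there is free room beside them along its y
- pepper_mill: dark brown pepper mill with a grey cap, 45 mm across, 139 mm high, about 0.16 kg, cap fixed. Origin: centre of its underside, z up its axis. Goes in a narrow well
- teaspoon: small steel teaspoon lying flat, 130 mm long (along its x axis), 27 mm wide at the bowl, 11 mm high. Origin: middle of its underside. Goes in the trough
- spice_jar: spice jar with a black lid and green label, 44 mm across, 105 mm high; stays where it stands. Origin: centre of its underside
- scourer_pot: low round pot of scouring paste with a cream lid and red sides, 63 mm across, only 34 mm high; stays where it stands. Origin: centre of its underside
- large_spoon: large steel spoon lying flat, 193 mm long (along its x axis), 42 mm wide, 16 mm high; stays where it lies. Origin: middle of its underside
Things that resemble listed ones, but are neither listed nor needed, are in the scene too. Leave any purple look-alike of the spice_jar alone. What is shaped like the pepper_mill but yellow is not meant.

How it is judged:
By the outcome, as a careful person would: the job done as asked, in the order asked, and still so for the second after the job is handed in, with the robot touching nothing.
It also fails if it takes over 112 s, if anything falls off the work surface, if the arm or the gripper's body presses on something with over 40 N, if the wrist force passes 120 N, or if a joint passes its speed limit or range.

## Working session

There is one attempt and no reset: what is moved stays moved. The work goes in short steps, Python scripts to look and compute and a tool call to move; the robot and the scene stay as the last step left them, time stands still between calls to the robot, and variables do not carry over. Pictures are saved under pics/ and viewed, at most 14 in all, crops included, and the job is handed in when it is done.

Besides the shell and the picture viewer there is one more tool, called as name(argument=value, ...), one argument or row to a line, values as JSON. jog_arm: Moves the arm, as the interface text tells. Its arguments: {"type":"object","properties":{"steps":{"type":"array"},"grip_force":{"type":"number"}},"required":["steps"]}

```bash
ls; mkdir -p pics
cat > h.py <<'E'
import numpy as np, cv2, pickle
def snap(r,n,tag):
    c=r.capture(n); pickle.dump(c,open(f'{tag}.pkl','wb')); cv2.imwrite(f'pics/{tag}.png',c['color'][:,:,::-1]); return c
def load(t): return pickle.load(open(f'{t}.pkl','rb'))
def cloud(c):
    R=cv2.Rodrigues(np.array(c['rvec'],float))[0]; z=c['range_z'].astype(float)
    v,u=np.mgrid[:z.shape[0],:z.shape[1]]
    P=np.stack([(u-c['cx'])/c['fx']*z,(v-c['cy'])/c['fy']*z,z],-1)
    W=(P-np.ravel(c['tvec']))@R; W[z==0]=np.nan; return W
def pix(c,u,v,h):
    R=cv2.Rodrigues(np.array(c['rvec'],float))[0]; o=-R.T@np.ravel(c['tvec'])
    d=R.T@np.array([(u-c['cx'])/c['fx'],(v-c['cy'])/c['fy'],1]); return o+d*(h-o[2])/d[2]
def proj(c,P):
    return cv2.projectPoints(np.array(P,float).reshape(-1,3),np.array(c['rvec'],float),np.array(c['tvec'],float),np.array([[c['fx'],0,c['cx']],[0,c['fy'],c['cy']],[0,0,1.]]),None)[0][:,0]
E
python3 - <<'E'
from station import r
from h import *
for n in('scene','top'):
    c=snap(r,n,n+'0'); R=cv2.Rodrigues(np.array(c['rvec'],float))[0]; print(n,-R.T@np.ravel(c['tvec']),R[2],c['fx'],(c['range_z']==0).mean())
    cv2.imwrite(f'pics/{n}0b.png',cv2.resize(c['color'][:,:,::-1],(784,588),interpolation=cv2.INTER_CUBIC))
s=r.get_state(); print({k:np.round(v,3) for k,v in s.items()})
E
```

```text
pics
scene [ 0.10396642 -0.94553748  0.78298533] [ 0.33556552  0.7447834  -0.57679587] 409.13494218090017 0.003983843537414966
top [-0.01859811 -0.08985358  1.50445724] [ 0.36222337  0.0595514  -0.93018701] 509.34708672459135 0.004111394557823129
{'clock': np.float64(0.1), 'joint_pos': array([-1.355,  0.469, -0.049,  1.534,  0.024,  1.141, -0.082]), 'qd': array([ 0.   , -0.002,  0.001, -0.002,  0.001, -0.   , -0.   ]), 'effort': array([ 2.0000e-03, -5.1152e+01, -4.6000e-02, -2.3839e+01,  1.1000e-02,
        4.0000e-03,  0.0000e+00]), 'position': array([0.163, 0.654, 0.247]), 'ee_rot': array([[-0.97 ,  0.242, -0.   ],
       [ 0.242,  0.97 , -0.002],
       [-0.   , -0.002, -1.   ]]), 'ft_force': array([ 0.331, -0.867,  0.331]), 'wrist_torque': array([-0.004,  0.032, -0.004]), 'grip_force': np.float64(0.0), 'gripper_width': np.float64(1.002)}
```

View pics/scene0b.png

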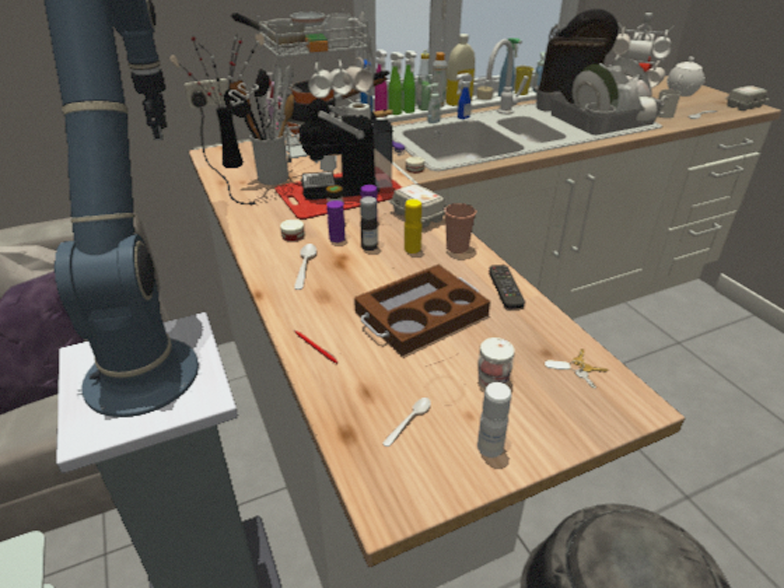

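View pics/top0b.png

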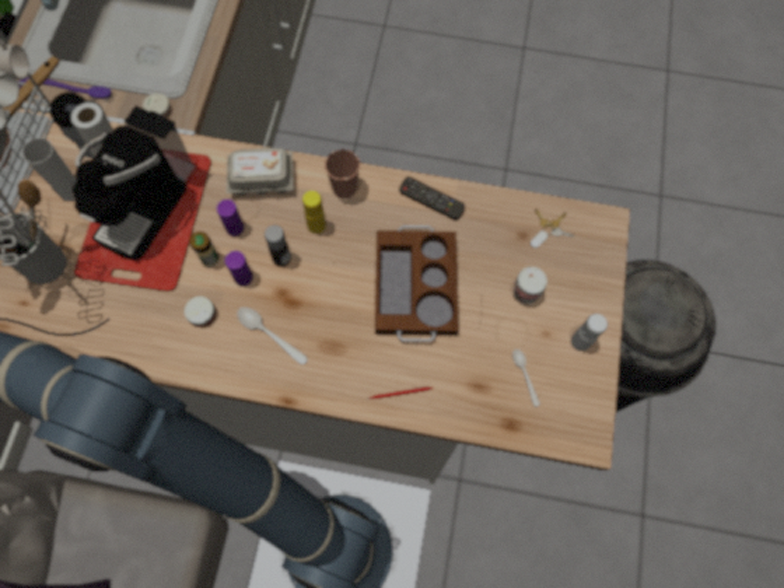

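The top view (1.4x) shows the caddy centred at about (417,282). Its jam well is at (434,310), narrow wells at (434,277) and (433,247), and the trough at (395,282).

- **Jam jar:** (530,285).
- **Salt mill:** white, (590,331).
- **Pepper mill:** the candidates are the dark mill with a grey cap at (277,245) and the yellow one at (314,212). The dark one fits; the yellow is excluded by the text.
- **Teaspoon:** the candidates are the small spoon at (525,376) and the large one at (270,335). I'll check their lengths.

```bash
python3 - <<'E'
from h import *
C={n:load(n+'0') for n in('top','scene')}; W={n:cloud(C[n]) for n in C}
for n in C:
    z=W[n][...,2]; m=(W[n][...,0]>.3)&(W[n][...,0]<.9)&(np.abs(W[n][...,1])<.6)&(np.abs(z)<.02); print(n,'table z',np.median(z[m]), z[m].std())
def rep(name,u,v,rad,zmin):
    c=C['top']; p=pix(c,u/1.4,v/1.4,0.03)
    for n in W:
        w=W[n]; m=(np.hypot(w[...,0]-p[0],w[...,1]-p[1])<rad)&(w[...,2]>zmin)&(w[...,2]<.25)
        q=w[m]; 
        if len(q)<5: print(name,n,'few');continue
        zt=np.percentile(q[:,2],97); t=q[q[:,2]>zt-.012]
        mm=(t[:,:2].min(0)+t[:,:2].max(0))/2
        (cc,sz,a)=cv2.minAreaRect((t[:,:2]*1000).astype(np.float32))
        print(name,n,len(q),'ztop',zt.round(4),'mid',mm.round(4),'mean',t[:,:2].mean(0).round(4),'rect',np.round(cc,1),np.round(sz,1),round(a,1))
rep('jar',531,275,.06,.01);rep('salt',597,322,.05,.01);rep('salt2',590,331,.06,.01);rep('pep',277,245,.05,.01)
rep('tsp',525,376,.09,.004);rep('lsp',270,335,.12,.004);rep('caddy',417,282,.16,.025)
E
python3 - <<'E'
import sys; sys.path.insert(0,'.')
from h import *
import os; os.chdir('.')
c=load('top0')['color'][:,:,::-1]; s=load('scene0')['color'][:,:,::-1]
f=lambda im,x,y,w,h:cv2.resize(im[y:y+h,x:x+w],(400,300),interpolation=cv2.INTER_CUBIC)
cv2.imwrite('pics/crop1.png',np.vstack([np.hstack([f(c,255,155,88,66*1+20)[:300],f(c,350,180,100,75+35)]),np.hstack([f(c,150,130,90,68),f(s,230,125,120,90)])]))
E
```

```text
top table z -4.2653878117035994e-05 0.004672208736396672
scene table z 0.0009202808634087257 0.004009390384569174
jar top 342 ztop 0.0893 mid [ 0.6158 -0.2951] mean [ 0.6142 -0.2956] rect [ 616.1 -295.3] [60.9 56.2] 88.2
jar scene 595 ztop 0.087 mid [ 0.6158 -0.3023] mean [ 0.6142 -0.3055] rect [ 615.8 -302.3] [62.1 57.6] 89.7
salt top 65 ztop 0.1422 mid [ 0.5267 -0.4336] mean [ 0.5278 -0.4339] rect [ 528.7 -435.4] [36.7 17.2] 60.3
salt scene 413 ztop 0.1398 mid [ 0.5269 -0.439 ] mean [ 0.5268 -0.4427] rect [ 529.  -440.8] [37.5 22.1] 59.6
salt2 top 411 ztop 0.1408 mid [ 0.5197 -0.4281] mean [ 0.5191 -0.4276] rect [ 519.9 -428. ] [39.3 38.9] 5.3
salt2 scene 958 ztop 0.1396 mid [ 0.5201 -0.4372] mean [ 0.5189 -0.4393] rect [ 520.5 -436.8] [38.1 40.4] 79.2
pep top 383 ztop 0.1425 mid [0.5897 0.2638] mean [0.5893 0.2636] rect [590.1 264.4] [38.7 38.8] 59.0
pep scene 425 ztop 0.1397 mid [0.5927 0.258 ] mean [0.5916 0.252 ] rect [592.1 254.8] [41.2 37.9] 41.0
tsp top 340 ztop 0.0126 mid [ 0.4132 -0.3134] mean [ 0.4165 -0.3162] rect [ 413.2 -313.4] [167.4 178.8] 89.8
tsp scene 201 ztop 0.0119 mid [ 0.4165 -0.3093] mean [ 0.4215 -0.3207] rect [ 410.8 -307.8] [175.2 111.7] 17.2
lsp top 706 ztop 0.0156 mid [0.3977 0.2373] mean [0.4042 0.2457] rect [398.1 237.4] [235.  233.4] 89.2
lsp scene 203 ztop 0.0168 mid [0.4008 0.2423] mean [0.4116 0.2435] rect [401.6 240.4] [191.7 186.7] 86.0
caddy top 2233 ztop 0.0454 mid [ 0.5842 -0.0477] mean [ 0.5869 -0.0524] rect [577.1 -50. ] [259.8 183. ] 9.9
caddy scene 2164 ztop 0.0434 mid [ 0.5869 -0.0555] mean [ 0.5866 -0.0643] rect [587.1 -54.5] [243.6 186.7] 10.1
```

View pics/crop1.png

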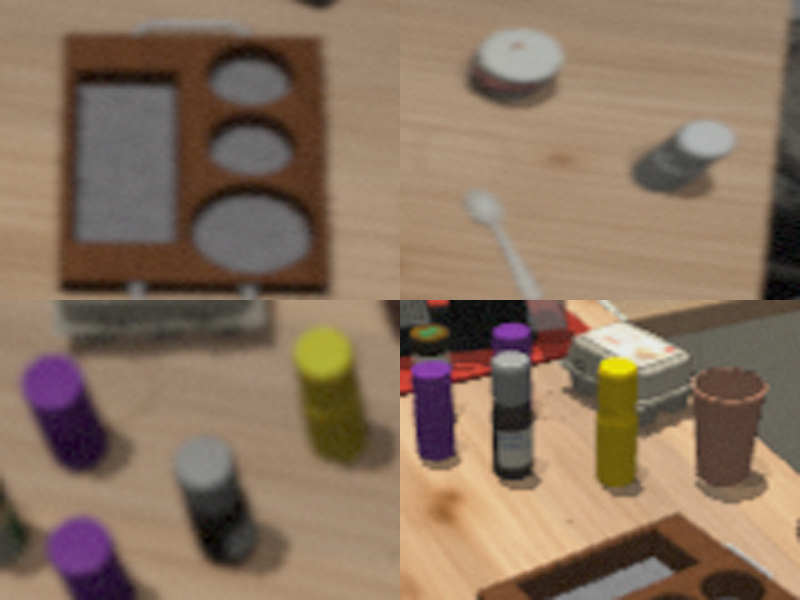

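The crop confirms the dark grey-capped mill at about (197,175) px in the original top view, with the yellow one at (224,151). It also confirms the white salt mill and the jar lid at (380,197). Next I fit the caddy by ray-cast registration and locate the lids and spoon by colour.

```bash
cat > fit.py <<'E'
from h import *
from scipy.optimize import minimize
def rays(c):
    R=cv2.Rodrigues(np.array(c['rvec'],float))[0]; o=-R.T@np.ravel(c['tvec'])
    v,u=np.mgrid[:420,:560]; d=np.stack([(u-c['cx'])/c['fx'],(v-c['cy'])/c['fy'],np.ones(u.shape)],-1)@R
    return lambda z:(o+d*((z-o[2])/d[...,2])[...,None])[...,:2]
def labels(at,p):
    ca,sa=np.cos(p[2]),np.sin(p[2]); L=lambda z:(at(z)-p[:2])@np.array([[ca,-sa],[sa,ca]])
    box=lambda q,x,y,a,b:(np.abs(q[...,0]-x)<a/2)&(np.abs(q[...,1]-y)<b/2)
    def poc(q):
        m=[np.hypot(q[...,0]-x,q[...,1]+.04)<d/2 for x,d in((-.068,.084),(.012,.06),(.08,.06))]; return m+[box(q,0,.046,.165,.072)]
    a,b=L(.04),L(.006); felt=np.any([i&j for i,j in zip(poc(a),poc(b))],0)
    body=np.any([box(L(z),0,0,.236,.18) for z in(0,.01,.02,.03,.04)],0)
    return np.where(felt,2,np.where(body,1,0)), felt|body
def fitcaddy(cs,p0):
    data=[]
    for c in cs:
        at=rays(c); m=np.hypot(*(np.moveaxis(at(.03)-p0[:2],-1,0)))<.175
        ys,xs=np.where(m); sl=(slice(ys.min(),ys.max()),slice(xs.min(),xs.max()))
        data.append((lambda z,at=at,sl=sl:at(z)[sl],c['color'][sl][...,2].astype(float),m[sl]))
    def cost(p):
        e=0
        for at,I,m in data:
            l,_=labels(at,p); M=np.zeros(I.shape)
            for k in range(3):
                s=(l==k)&m
                if s.any(): M[s]=np.median(I[s])
            e+=(np.minimum(abs(cv2.GaussianBlur(M,(3,3),0)-I),60)[m]**2).mean()
        return e
    p0=np.array(p0); return minimize(cost,p0,method='Nelder-Mead',options=dict(initial_simplex=[p0]+[p0+d for d in np.diag([.012,.012,.12])],xatol=2e-4,fatol=1e-2))
E
python3 - <<'E'
from fit import *
C={n:load(n+'0') for n in('top','scene')}
for k in (['top'],['scene'],['top','scene']):
    b=min((fitcaddy([C[n] for n in k],[.586,-.052,a]) for a in(-.17,0,.17)),key=lambda q:q.fun); print(k,b.x.round(4),b.fun)
for name,p,h in(('jar',(.615,-.299),.084),('salt',(.52,-.432),.139),('pep',(.591,.261),.139)):
    for n in C:
        w=cloud(C[n]); at=rays(C[n])(h); m=(np.hypot(w[...,0]-p[0],w[...,1]-p[1])<.05)&(w[...,2]>h-.005)
        print(name,n,m.sum(),'z',w[m][:,2].mean().round(4),'xy',at[m].mean(0).round(4),np.ptp(at[m],0).round(3))
for name,p in(('tsp',(.413,-.313)),('lsp',(.4,.24))):
    for n in C:
        c=C[n]; at=rays(c)(.005); I=c['color'].astype(float); m=(np.hypot(*np.moveaxis(at-p,-1,0))<.13)&((I.max(2)-I.min(2))<30)&(I.max(2)>110)
        _,l,st,_=cv2.connectedComponentsWithStats(m.astype(np.uint8)); m=l==1+st[1:,4].argmax()
        q=at[m]; mu=q.mean(0); d=np.linalg.svd(q-mu)[2][0]; t=(q-mu)@d; s=(q-mu)@[-d[1],d[0]]
        print(name,n,m.sum(),'mean',mu.round(4),'dir',d.round(3),'len',np.ptp(t).round(4),'mid',(mu+d*(t.min()+t.max())/2).round(4),'ends',(mu+d*t.min()).round(3),(mu+d*t.max()).round(3),'wid-,wid+',np.ptp(s[t<0]).round(3),np.ptp(s[t>0]).round(3))
E
```

```text
['top'] [ 0.5845 -0.051   0.177 ] 102.0616103814025
['scene'] [ 0.5862 -0.0558  0.1703] 218.1591081695482
['top', 'scene'] [ 0.5849 -0.0541  0.1707] 413.2404976020413
jar top 286 z 0.0839 xy [ 0.6114 -0.296 ] [0.063 0.061]
jar scene 350 z 0.0845 xy [ 0.613 -0.304] [0.064 0.067]
salt top 123 z 0.1378 xy [ 0.5196 -0.4279] [0.039 0.038]
salt scene 203 z 0.1382 xy [ 0.5197 -0.4383] [0.04  0.042]
pep top 113 z 0.1382 xy [0.5895 0.2633] [0.036 0.039]
pep scene 55 z 0.1381 xy [0.5919 0.2535] [0.041 0.047]
tsp top 200 mean [ 0.4249 -0.3191] dir [-0.884 -0.468] len 0.1279 mid [ 0.4188 -0.3223] ends [ 0.475 -0.292] [ 0.362 -0.352] wid-,wid+ 0.026 0.014
tsp scene 215 mean [ 0.4244 -0.3234] dir [-0.878 -0.479] len 0.1328 mid [ 0.4188 -0.3264] ends [ 0.477 -0.295] [ 0.361 -0.358] wid-,wid+ 0.024 0.012
lsp top 417 mean [0.4109 0.2487] dir [-0.456 -0.89 ] len 0.197 mid [0.4061 0.2394] ends [0.451 0.327] [0.361 0.152] wid-,wid+ 0.04 0.022
lsp scene 176 mean [0.4109 0.2454] dir [-0.44  -0.898] len 0.2057 mid [0.4077 0.2389] ends [0.453 0.331] [0.362 0.147] wid-,wid+ 0.038 0.017
```

```bash
cat > plan.py <<'E'
from station import r
from scipy.spatial.transform import Rotation as Ro
import numpy as np
def Rd(deg):  # tool down with y axis at deg
    a=np.radians(deg); y=np.array([np.cos(a),np.sin(a),0]); z=np.array([0,0,-1.]); return np.stack([np.cross(y,z),y,z],1)
def plan(wps,clo=0,pose=None):
    """wps: list of (x,y,z,ydeg,nrows)"""
    s=r.get_state(); p,R=(np.array(s['position']),np.array(s['ee_rot'])) if pose is None else pose
    for x,y,z,d,n in wps:
        T=np.array([x,y,z]); p0=p.copy(); R0=Ro.from_matrix(R); rv=(R0.inv()*Ro.from_matrix(Rd(d))).as_rotvec()
        print(f'-> {x,y,z,d} dist {np.linalg.norm(T-p0):.3f}/{n}')
        for k in range(1,n+1):
            sh=np.round(R.T@(p0+(T-p0)*k/n-p),3); tn=np.round(np.degrees((Ro.from_matrix(R).inv()*R0*Ro.from_rotvec(rv*k/n)).as_rotvec()),1)
            p=p+R@sh; R=R@Ro.from_rotvec(np.radians(tn)).as_matrix()
            print(f'{clo},'+','.join(f'{v:g}' for v in np.r_[sh,tn]+0.)+',')
    return p,R
E
python3 - <<'E'
from plan import *
plan([(.45,.25,.25,1,10),(.57,-.15,.24,-60,9),(.612,-.299,.13,-80,5)])
E
```

```text
-> (0.45, 0.25, 0.25, 1) dist 0.496/10
0,-0.038,-0.032,0,0,0,7.5,
0,-0.041,-0.027,0,0,0,7.5,
0,-0.045,-0.022,-0.001,0,0,7.5,
0,-0.047,-0.015,0,0,0,7.5,
0,-0.049,-0.01,0,0,0,7.5,
0,-0.049,-0.002,0,0,0.1,7.5,
0,-0.05,0.003,0,0,0,7.5,
0,-0.048,0.011,-0.001,-0.1,0,7.5,
0,-0.047,0.016,0,0,0,7.5,
0,-0.044,0.022,0,0,0,7.5,
-> (0.57, -0.15, 0.24, -60) dist 0.418/9
0,-0.045,0.013,0.001,0,0,6.8,
0,-0.043,0.017,0.001,0,0,6.8,
0,-0.04,0.023,0.001,0,0,6.7,
0,-0.037,0.027,0.001,0,0,6.8,
0,-0.034,0.032,0.001,0,0,6.8,
0,-0.03,0.036,0.001,0,0,6.8,
0,-0.026,0.038,0.001,0,0,6.7,
0,-0.021,0.042,0.002,0,0,6.8,
0,-0.016,0.043,0.001,0,0,6.8,
-> (0.612, -0.299, 0.13, -80) dist 0.190/5
0,-0.008,0.03,0.022,0,0,4,
0,-0.005,0.031,0.022,0,0,4,
0,-0.004,0.03,0.022,0,0,4,
0,-0.001,0.031,0.022,0,0,4,
0,0.001,0.031,0.022,0,0,4,
```

jog_arm(
  steps=[0,-0.038,-0.032,0,0,0,7.5,0,-0.041,-0.027,0,0,0,7.5,0,-0.045,-0.022,0,0,0,7.5,0,-0.047,-0.015,0,0,0,7.5,0,-0.049,-0.01,0,0,0,7.5,0,-0.049,-0.002,0,0,0,7.5,0,-0.05,0.003,0,0,0,7.5,0,-0.048,0.011,0,0,0,7.5,0,-0.047,0.016,0,0,0,7.5,0,-0.044,0.022,0,0,0,7.5],
)

```text
clock: 1.1
position: [0.4502, 0.2487, 0.2482]
ee_rot: [[-0.012, 1.0, -0.0], [1.0, 0.012, 0.0], [0.0, -0.0, -1.0]]
ft_force: [0.9, 0.1, -0.8]
gripper_width: 1.002
grip_force: 0.0
```

jog_arm(
  steps=[0,-0.045,0.013,0.001,0,0,6.8,0,-0.043,0.017,0.001,0,0,6.8,0,-0.04,0.023,0.001,0,0,6.8,0,-0.037,0.027,0.001,0,0,6.8,0,-0.034,0.032,0.001,0,0,6.8,0,-0.03,0.036,0.001,0,0,6.8,0,-0.026,0.038,0.001,0,0,6.8,0,-0.021,0.042,0.001,0,0,6.8,0,-0.016,0.043,0.001,0,0,6.8],
)

```text
clock: 2.0
position: [0.5693, -0.1509, 0.239]
ee_rot: [[0.87, 0.493, -0.0], [0.493, -0.87, 0.0], [-0.0, -0.0, -1.0]]
ft_force: [1.4, 0.8, 0.0]
gripper_width: 1.001
grip_force: 0.0
```

jog_arm(
  steps=[0,-0.008,0.03,0.018,0,0,4,0,-0.005,0.03,0.022,0,0,4,0,-0.004,0.03,0.022,0,0,4,0,-0.001,0.031,0.022,0,0,4,0,0.001,0.031,0.022,0,0,4,0,0,0,0,0,0,0,0,0,0,0,0,0,0],
)

```text
clock: 2.7
position: [0.6093, -0.2977, 0.1322]
ee_rot: [[0.986, 0.169, -0.002], [0.169, -0.986, 0.001], [-0.002, -0.001, -1.0]]
ft_force: [1.1, 1.5, 0.3]
gripper_width: 1.0
grip_force: 0.0
```

Run:
```python
from plan import *
from h import *
s=r.get_state(); print(s['clock'],s['position'],s['ee_rot'],s['ft_force'])
f=lambda im,x,y,w,h:cv2.resize(im[y:y+h,x:x+w],(400,500),interpolation=cv2.INTER_CUBIC)
o=[]
for n,(x,y) in (('top',(330,150)),('scene',(290,160))):
    c=snap(r,n,n+'1'); im=c['color'][:,:,::-1].copy()
    P=np.array(s['position']); R=np.array(s['ee_rot']); q=proj(c,[P,P+R[:,2]*.017,[.612,-.299,.084]])
    print(n,q.round(1)); o.append(f(im,x,y,96,120))
cv2.imwrite('pics/c1.png',np.hstack(o))
```

```text
2.7 [ 0.60926204 -0.29769884  0.13219178] [[ 9.85580782e-01  1.69191453e-01 -2.18519964e-03]
 [ 1.69193306e-01 -9.85582644e-01  6.91332797e-04]
 [-2.03672724e-03 -1.05108547e-03 -9.99997373e-01]] [1.09563929 1.49351272 0.29019641]
top [[383.2 194.3]
 [382.  196.6]
 [380.5 199.8]]
scene [[354.6 233.8]
 [353.9 239. ]
 [353.8 248.3]]
```

View pics/c1.png

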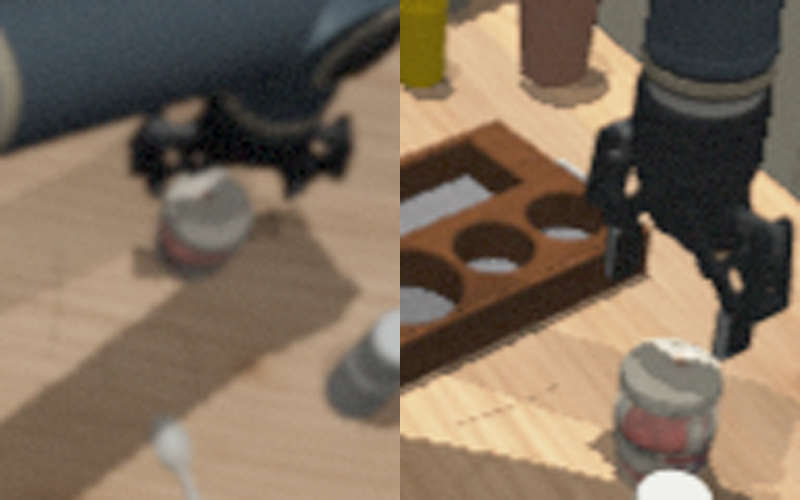

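The crop shows the jar lid at top px (380,200) and scene px (355,249.5), and the open fingers straddle it. The finger midpoint is within about 4 mm of the jar, so I descend and grip.

jog_arm(
  steps=[0,0.001,-0.003,0.025,0,0,0,0,0,0,0.025,0,0,0,0,0,0,0.024,0,0,0,0.2,0,0,0,0,0,0,0.4,0,0,0,0,0,0,0.6,0,0,0,0,0,0,0.6,0,0,0,0,0,0,0.6,0,0,0,0,0,0,0.6,0,0,0,0,0,0,0.6,0,0,0,0,0,0],
  grip_force=35,
)

```text
clock: 3.8
position: [0.6112, -0.294, 0.0603]
ee_rot: [[0.985, 0.17, 0.002], [0.17, -0.985, 0.001], [0.002, -0.001, -1.0]]
ft_force: [-0.1, 2.4, 6.2]
gripper_width: 0.747
grip_force: 39.7
```

Run:
```python
from plan import *
plan([(.611,-.294,.14,-80.15,2),(.525,-.104,.14,-80.15,5)],.6)
```

```text
-> (0.611, -0.294, 0.14, -80.15) dist 0.080/2
0.6,0,0,-0.04,0,0,0,
0.6,0,0,-0.04,0,-0.1,0,
-> (0.525, -0.104, 0.14, -80.15) dist 0.209/5
0.6,-0.01,-0.04,0,0,0,0,
0.6,-0.011,-0.041,0,0,0,0,
0.6,-0.01,-0.04,0,0,0,0,
0.6,-0.011,-0.041,0,0,0,0,
0.6,-0.01,-0.04,0,0,0,0,
```

jog_arm(
  steps=[0.6,0,0,-0.02,0,0,0,0.6,0,0,-0.03,0,0,0,0.6,0,0,-0.03,0,0,0,0.6,-0.011,-0.041,0,0,0,0,0.6,-0.011,-0.041,0,0,0,0,0.6,-0.01,-0.041,0,0,0,0,0.6,-0.01,-0.04,0,0,0,0,0.6,-0.01,-0.04,0,0,0,0,0.6,0,0,0,0,0,0,0.6,0,0,0,0,0,0],
)

```text
clock: 4.8
position: [0.5243, -0.1022, 0.139]
ee_rot: [[0.985, 0.172, -0.0], [0.172, -0.985, -0.0], [-0.0, -0.0, -1.0]]
ft_force: [-0.4, -0.3, -1.8]
gripper_width: 0.745
grip_force: 40.3
```

Run:
```python
from plan import *
from h import *
s=r.get_state(); P=np.array(s['position']); print(P)
f=lambda im,x,y,w,h:cv2.resize(im[y:y+h,x:x+w],(400,500),interpolation=cv2.INTER_CUBIC)
o=[]
B=P-[0,0,.0603]
for n,(x,y) in (('top',(270,150)),('scene',(240,165))):
    c=snap(r,n,n+'2'); im=c['color'][:,:,::-1].copy()
    print(n,proj(c,[B,B+[0,0,.084],[.525,-.104,.04],[.525,-.104,.006]]).round(1)); o.append(f(im,x,y,96,120))
cv2.imwrite('pics/c2.png',np.hstack(o))
```

```text
[ 0.52430552 -0.10222761  0.13900288]
top [[311.3 215.5]
 [313.4 205.2]
 [311.  219.8]
 [310.3 223.6]]
scene [[289.9 216.9]
 [290.3 192.5]
 [290.2 227.8]
 [290.  236.8]]
```

View pics/c2.png

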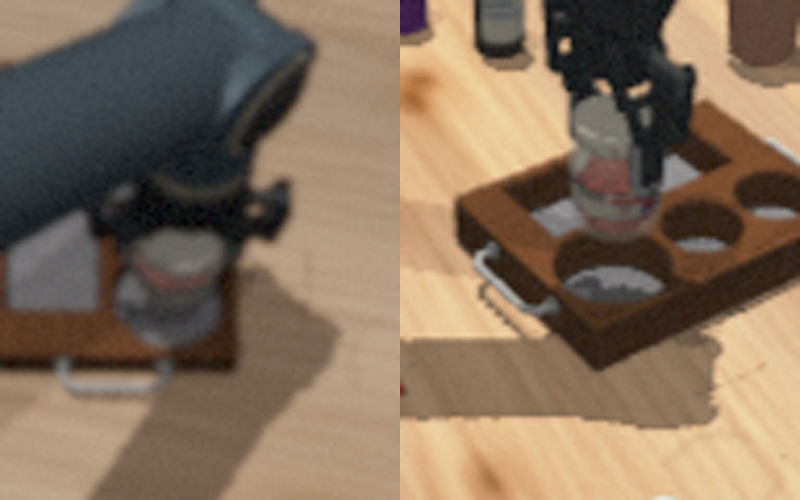

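Run:
```python
from h import *
from scipy.optimize import least_squares
for n in('scene','top'):
    c=load(n+'2'); w=cloud(c); I=c['color'].astype(int)
    near=(np.hypot(w[...,0]-.524,w[...,1]+.104)<.045)&(I.sum(2)>210)
    for a,b,R in((.083,.105,.033),(.105,.125,.033),(.125,.15,.033),(.15,.18,.0315)):
        m=near&(w[...,2]>a)&(w[...,2]<b); q=w[m][:,:2]
        if len(q)<8: continue
        f=least_squares(lambda p:np.hypot(*(q-p).T)-R,[.524,-.104],loss='soft_l1',f_scale=.003)
        print(n,a,b,len(q),f.x.round(4),np.abs(f.fun).mean().round(4))
    m=near&(w[...,2]>.155); q=w[m]; print('lid',len(q),q.mean(0).round(4),np.ptp(q,0).round(3)); 
c=load('scene2')['color'][:,:,::-1]; cv2.imwrite('pics/c3.png',cv2.resize(c[175:250,265:325],(480,600),interpolation=cv2.INTER_CUBIC))
```

```text
scene 0.083 0.105 97 [ 0.5306 -0.1025] 0.0013
scene 0.105 0.125 81 [ 0.5302 -0.1044] 0.0015
scene 0.125 0.15 132 [ 0.5306 -0.1062] 0.0021
scene 0.15 0.18 195 [ 0.5361 -0.1103] 0.0069
lid 849 [ 0.5164 -0.1153  0.3722] [0.089 0.088 0.367]
top 0.083 0.105 8 [ 0.5269 -0.1031] 0.0005
top 0.125 0.15 55 [ 0.5284 -0.0993] 0.0013
top 0.15 0.18 170 [ 0.5349 -0.097 ] 0.0064
lid 702 [ 0.5176 -0.1026  0.4077] [0.088 0.089 0.364]
```

View pics/c3.png

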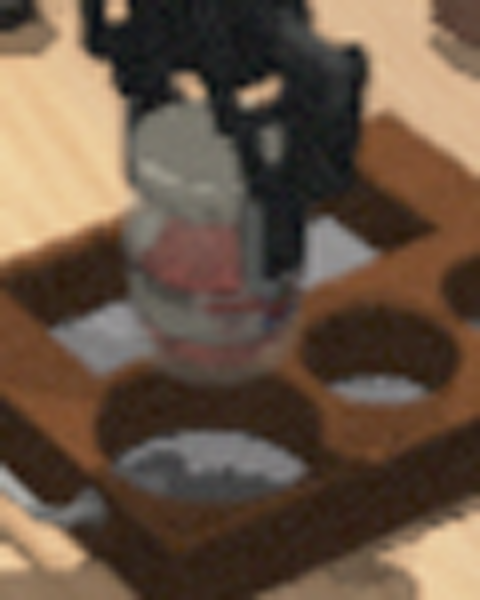

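The crop shows the jar upright in the pads, its base centred at about (291.5,219) scene px and the well rim at (291,226). Both depth fits say to shift the jar by (-4,-2.5) mm before lowering it.

jog_arm(
  steps=[0.6,-0.004,0.002,0,0,0,0,0.6,0,0,0.02,0,0,0,0.6,0,0,0.02,0,0,0,0.6,0,0,0.015,0,0,0,0.6,0,0,0.008,0,0,0,0.6,0,0,0.003,0,0,0,0.6,0,0,0,0,0,0,0.6,0,0,0,0,0,0],
)

```text
clock: 5.7
position: [0.5216, -0.1061, 0.0738]
ee_rot: [[0.986, 0.17, 0.001], [0.17, -0.986, -0.0], [0.001, 0.0, -1.0]]
ft_force: [0.3, 0.0, -1.8]
gripper_width: 0.744
grip_force: 40.3
```

jog_arm(
  steps=[0.6,0,0,0.002,0,0,0,0.6,0,0,0.001,0,0,0,0.6,0,0,0,0,0,0],
)

```text
clock: 6.0
position: [0.5211, -0.1057, 0.0704]
ee_rot: [[0.985, 0.17, 0.0], [0.17, -0.985, 0.0], [0.0, -0.0, -1.0]]
ft_force: [0.7, 0.9, -2.7]
gripper_width: 0.746
grip_force: 40.3
```

jog_arm(
  steps=[0.6,0,0,0.002,0,0,0,0.6,0,0,0.001,0,0,0,0.6,0,0,0,0,0,0],
)

```text
clock: 6.3
position: [0.521, -0.1058, 0.0671]
ee_rot: [[0.985, 0.17, -0.0], [0.17, -0.985, 0.0], [-0.0, -0.0, -1.0]]
ft_force: [0.0, -0.8, -3.2]
gripper_width: 0.744
grip_force: 40.3
```

jog_arm(
  steps=[0.6,0,0,0.001,0,0,0,0.6,0,0,0.001,0,0,0,0.6,0,0,0,0,0,0],
)

```text
clock: 6.6
position: [0.5213, -0.1059, 0.0662]
ee_rot: [[0.986, 0.17, 0.0], [0.17, -0.986, 0.001], [0.001, -0.001, -1.0]]
ft_force: [-2.0, 0.7, 7.8]
gripper_width: 0.746
grip_force: 41.2
```

Run:
```python
from plan import *
s=r.get_state();p=np.array(s['position']);R=np.array(s['ee_rot'])
plan([(.5213,-.106,.19,-80.15,4),(.520,-.431,.19,-80.15,8),(.520,-.431,.096,-80.15,4)],0)
```

```text
-> (0.5213, -0.106, 0.19, -80.15) dist 0.124/4
0,0,0,-0.031,0,0,0,
0,0,0,-0.031,0,0,0,
0,0,0,-0.031,0,0,-0.1,
0,0,0,-0.031,-0.1,0,0,
-> (0.52, -0.431, 0.19, -80.15) dist 0.325/8
0,-0.007,0.04,0,0,0,0,
0,-0.007,0.04,0,0,0,0,
0,-0.007,0.04,0,0,0,0,
0,-0.007,0.04,0,0,0,0,
0,-0.008,0.04,0,0,0,0,
0,-0.007,0.04,0,0,0,0,
0,-0.007,0.04,0,0,0,0,
0,-0.007,0.04,0,0,0,0,
-> (0.52, -0.431, 0.096, -80.15) dist 0.094/4
0,0,0,0.024,0,0,0,
0,0,0,0.023,0,0,0,
0,0,0,0.024,0,0,0,
0,0,0,0.023,0,0,0,
```

jog_arm(
  steps=[0.4,0,0,0,0,0,0,0.2,0,0,0,0,0,0,0,0,0,0,0,0,0,0,0,0,0,0,0,0,0,0,0,-0.015,0,0,0,0,0,0,-0.025,0,0,0,0,0,0,-0.04,0,0,0,0,0,0,-0.045,0,0,0,0,0,0,0,0,0,0],
)

```text
clock: 7.5
position: [0.5246, -0.1076, 0.1965]
ee_rot: [[0.986, 0.169, 0.012], [0.169, -0.986, -0.001], [0.011, 0.003, -1.0]]
ft_force: [1.5, 0.1, -0.1]
gripper_width: 1.003
grip_force: 0.0
```

jog_arm(
  steps=[0,-0.007,0.04,0,0,0,0,0,-0.007,0.04,0,0,0,0,0,-0.007,0.04,0,0,0,0,0,-0.007,0.04,0,0,0,0,0,-0.007,0.04,0,0,0,0,0,-0.007,0.04,0,0,0,0,0,-0.007,0.04,0,0,0,0,0,-0.007,0.04,0,0,0,0,0,0,0,0,0,0,0],
)

```text
clock: 8.4
position: [0.5169, -0.4375, 0.1913]
ee_rot: [[0.987, 0.162, -0.001], [0.162, -0.987, -0.006], [-0.002, 0.006, -1.0]]
ft_force: [-0.8, 0.4, 0.3]
gripper_width: 1.0
grip_force: 0.0
```

Run:
```python
from plan import *
from fit import *
s=r.get_state(); P=np.array(s['position']); R=np.array(s['ee_rot']);print(P,R[:,2])
f=lambda im,x,y,w,h:cv2.resize(im[y:y+h,x:x+w],(400,500),interpolation=cv2.INTER_CUBIC)
o=[]
for n,(x,y) in (('top',(310,150)),('scene',(250,180))):
    c=snap(r,n,n+'3'); o.append(f(c['color'][:,:,::-1],x,y,144,180))
    w=cloud(c); m=(np.hypot(w[...,0]-.524,w[...,1]+.104)<.043)&(w[...,2]>.082)&(w[...,2]<.11); print(n,'jar in well',rays(c)(.09)[m].mean(0).round(4),w[m][:,2].mean())
    m=(np.hypot(w[...,0]-.52,w[...,1]+.431)<.04)&(w[...,2]>.12)&(w[...,2]<.15); print(n,'salt',w[m].mean(0).round(4)); print(proj(c,[P,[.52,-.431,.139]]).round(1))
print(fitcaddy([load('scene3')],[.586,-.055,.172]).x.round(4))
cv2.imwrite('pics/c4.png',np.hstack(o))
```

```text
[ 0.51693106 -0.43751118  0.1913093 ] [-0.00135407 -0.00582142 -0.99998214]
top jar in well [nan nan] nan
top salt [ 0.5171 -0.427   0.1351]
[[434.5 225.5]
 [426.9 230.1]]
scene jar in well [ 0.5232 -0.1134] 0.09014888329747041
scene salt [ 0.5177 -0.4409  0.1347]
[[357.3 261.8]
 [354.2 277.2]]
[ 0.5858 -0.0555  0.1741]<stdin>:8: RuntimeWarning: Mean of empty slice.
  ret = um.true_divide(
  ret = ret.dtype.type(ret / rcount)
```

View pics/c4.png

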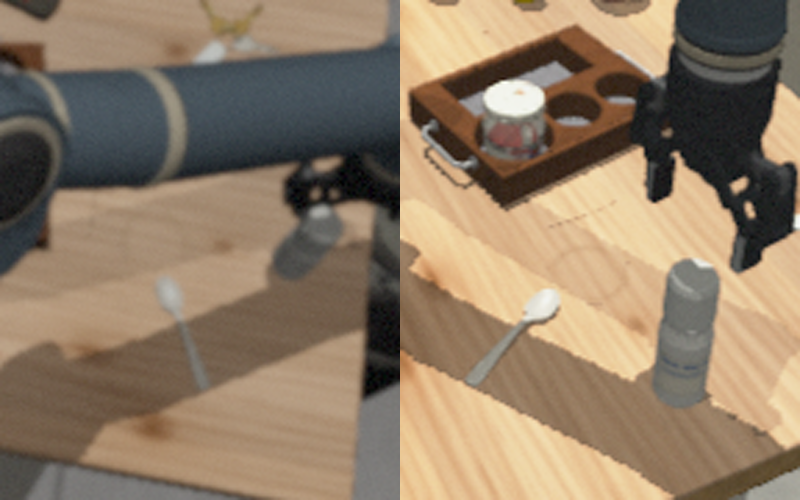

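The crop shows the jar standing in its well at scene px (290,222). The salt mill cap is at scene px (356,275), and the fingers hover within about 6 mm of it. I correct and grip.

jog_arm(
  steps=[0,0.004,-0.006,0.025,0,0,0,0,0,0,0.03,0,0,0,0,0,0,0.03,0,0,0,0,0,0,0.01,0,0,0,0.3,0,0,0,0,0,0,0.6,0,0,0,0,0,0,0.8,0,0,0,0,0,0,0.8,0,0,0,0,0,0,0.8,0,0,0,0,0,0,0.8,0,0,0,0,0,0],
  grip_force=35,
)

```text
clock: 9.5
position: [0.5241, -0.4252, 0.0973]
ee_rot: [[0.985, 0.17, 0.003], [0.17, -0.985, -0.002], [0.003, 0.003, -1.0]]
ft_force: [1.1, 0.3, 7.0]
gripper_width: 0.487
grip_force: 32.7
```

Run:
```python
from plan import *
s=r.get_state(); x,y,z=s['position']
# narrow well B (.08,-.04)
plan([(x,y,.23,-80.15,4),(.671,-.079,.23,-80.15,9)],.8)
```

```text
-> (np.float64(0.5241367011136486), np.float64(-0.42520266300017223), 0.23, -80.15) dist 0.133/4
0.8,0,0,-0.033,0,0,0,
0.8,0,0,-0.033,0.1,-0.1,0,
0.8,0,0,-0.033,0,0,-0.1,
0.8,0,0,-0.034,0,-0.1,0,
-> (0.671, -0.079, 0.23, -80.15) dist 0.376/9
0.8,0.023,-0.035,0,0,0,0,
0.8,0.022,-0.035,0,0,0,0,
0.8,0.023,-0.035,0,0,0,0,
0.8,0.023,-0.035,0,0,0,0,
0.8,0.022,-0.035,0,0,0,0,
0.8,0.023,-0.035,0,0,0,0,
0.8,0.023,-0.036,0,0,0,0,
0.8,0.023,-0.035,0,0,0,0,
0.8,0.022,-0.035,0,0,0,0,
```

jog_arm(
  steps=[0.8,0,0,-0.02,0,0,0,0.8,0,0,-0.035,0,0,0,0.8,0,0,-0.038,0,0,0,0.8,0,0,-0.03,0,0,0,0.8,0.023,-0.035,0,0,0,0,0.8,0.023,-0.035,0,0,0,0,0.8,0.023,-0.035,0,0,0,0,0.8,0.023,-0.035,0,0,0,0,0.8,0.023,-0.035,0,0,0,0],
)

```text
clock: 10.4
position: [0.6067, -0.2301, 0.218]
ee_rot: [[0.986, 0.17, -0.001], [0.17, -0.986, 0.001], [-0.001, -0.001, -1.0]]
ft_force: [0.2, -0.4, -2.5]
gripper_width: 0.478
grip_force: 33.4
```

jog_arm(
  steps=[0.8,0.023,-0.035,0,0,0,0,0.8,0.023,-0.035,0,0,0,0,0.8,0.022,-0.035,0,0,0,0,0.8,0.022,-0.035,0,0,0,0,0.8,0,0,0,0,0,0,0.8,0,0,0,0,0,0],
)

```text
clock: 11.0
position: [0.6716, -0.0769, 0.2175]
ee_rot: [[0.985, 0.173, -0.002], [0.173, -0.985, 0.0], [-0.002, -0.001, -1.0]]
ft_force: [-1.8, -0.4, -2.6]
gripper_width: 0.482
grip_force: 34.0
```

```bash
cat > hold.py <<'E'
from plan import *
from fit import *
from scipy.optimize import least_squares
import sys
def hold(tag,crop):
    s=r.get_state(); P=np.array(s['position']); R=np.array(s['ee_rot']);print(P.round(4),R[:,2].round(4),s['ft_force'])
    f=lambda im,x,y,w,h:cv2.resize(im[y:y+h,x:x+w],(400,500),interpolation=cv2.INTER_CUBIC); o=[]
    for n,(x,y) in zip(('top','scene'),crop):
        c=snap(r,n,n+tag); o.append(f(c['color'][:,:,::-1],x,y,96,120)); w=cloud(c)
        for a,b in ((-.09,-.075),(-.075,-.055),(-.055,-.035),(-.035,-.02)):
            m=(np.hypot(w[...,0]-P[0],w[...,1]-P[1])<.035)&(w[...,2]>P[2]+a)&(w[...,2]<P[2]+b); q=w[m][:,:2]
            if len(q)<8: continue
            g=least_squares(lambda p:np.hypot(*(q-p).T)-.0225,P[:2],loss='soft_l1',f_scale=.003); print(n,a,b,len(q),g.x.round(4),'rel',(g.x-P[:2]).round(4),np.abs(g.fun).mean().round(4))
    cv2.imwrite(f'pics/h{tag}.png',np.hstack(o))
    return P
E
python3 - <<'E'
from hold import *
hold('4',((270,120),(280,130)))
for n,p in(('top',[.5845,-.051,.177]),('scene',[.586,-.0557,.172])):
    c,s=np.cos(p[2]),np.sin(p[2])
    for w in((.012,-.04),(.08,-.04)): print(n,w,np.round([p[0]+c*w[0]-s*w[1],p[1]+s*w[0]+c*w[1]],4))
E
```

```text
[ 0.6716 -0.0769  0.2175] [-1.8e-03  3.0e-04 -1.0e+00] [-1.75369984 -0.42362724 -2.64523416]
top -0.09 -0.075 27 [ 0.6689 -0.0776] rel [-0.0027 -0.0006] 0.0011
top -0.075 -0.055 46 [ 0.6683 -0.0773] rel [-0.0032 -0.0004] 0.0007
top -0.055 -0.035 43 [ 0.6679 -0.0768] rel [-0.0037  0.0001] 0.0008
top -0.035 -0.02 38 [ 0.6677 -0.0764] rel [-0.0039  0.0005] 0.0009
scene -0.09 -0.075 66 [ 0.6705 -0.0853] rel [-0.0011 -0.0083] 0.0011
scene -0.075 -0.055 93 [ 0.6701 -0.0849] rel [-0.0015 -0.008 ] 0.0012
scene -0.055 -0.035 96 [ 0.6688 -0.0846] rel [-0.0027 -0.0077] 0.0011
scene -0.035 -0.02 75 [ 0.6688 -0.0834] rel [-0.0027 -0.0065] 0.0011
top (0.012, -0.04) [ 0.6034 -0.0883]
top (0.08, -0.04) [ 0.6703 -0.0763]
scene (0.012, -0.04) [ 0.6047 -0.0931]
scene (0.08, -0.04) [ 0.6717 -0.0814]
```

View pics/h4.png

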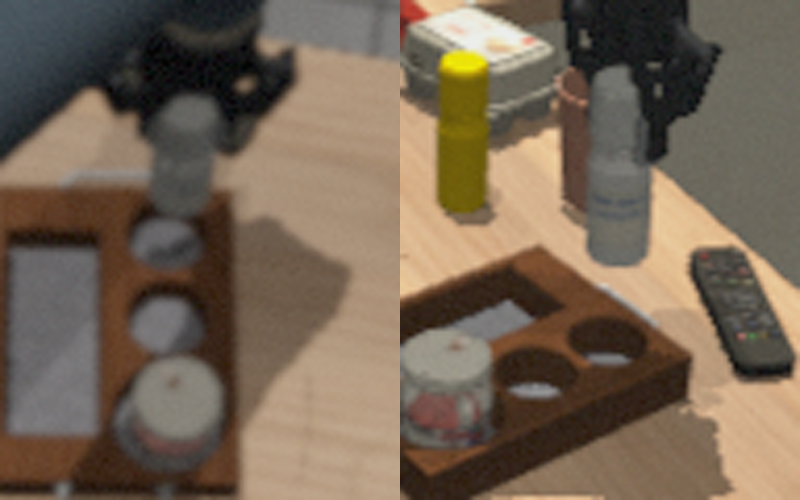

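The image shows the salt mill held upright over the far well (rim at top px (310,178)). The jar is seated in its well. I shift by (+2,-2) mm in tool axes and lower.

jog_arm(
  steps=[0.8,0.002,-0.002,0.01,0,0,0,0.8,0,0,0.025,0,0,0,0.8,0,0,0.025,0,0,0,0.8,0,0,0.02,0,0,0,0.8,0,0,0.012,0,0,0,0.8,0,0,0.006,0,0,0,0.8,0,0,0,0,0,0,0.8,0,0,0,0,0,0],
)

```text
clock: 11.9
position: [0.6739, -0.0771, 0.1212]
ee_rot: [[0.986, 0.169, 0.002], [0.169, -0.986, -0.0], [0.002, 0.001, -1.0]]
ft_force: [-0.2, 0.1, -2.4]
gripper_width: 0.482
grip_force: 34.0
```

jog_arm(
  steps=[0.8,0,0,0.004,0,0,0,0.8,0,0,0.003,0,0,0,0.8,0,0,0,0,0,0],
)

```text
clock: 12.2
position: [0.6732, -0.0763, 0.1131]
ee_rot: [[0.985, 0.17, -0.0], [0.17, -0.985, 0.0], [-0.0, -0.0, -1.0]]
ft_force: [0.1, 0.4, -2.2]
gripper_width: 0.486
grip_force: 34.0
```

jog_arm(
  steps=[0.8,0,0,0.003,0,0,0,0.8,0,0,0.003,0,0,0,0.8,0,0,0,0,0,0],
)

```text
clock: 12.5
position: [0.673, -0.0763, 0.1067]
ee_rot: [[0.985, 0.17, -0.001], [0.17, -0.985, 0.0], [-0.001, -0.0, -1.0]]
ft_force: [-0.0, -0.6, -2.1]
gripper_width: 0.481
grip_force: 34.0
```

jog_arm(
  steps=[0.8,0,0,0.002,0,0,0,0.8,0,0,0.001,0,0,0,0.8,0,0,0,0,0,0],
)

```text
clock: 12.8
position: [0.6733, -0.0765, 0.1041]
ee_rot: [[0.985, 0.17, -0.0], [0.17, -0.985, 0.0], [-0.0, -0.0, -1.0]]
ft_force: [-0.3, 0.0, -2.1]
gripper_width: 0.478
grip_force: 34.0
```

jog_arm(
  steps=[0.8,0,0,0.001,0,0,0,0.8,0,0,0,0,0,0],
)

```text
clock: 13.0
position: [0.6735, -0.0766, 0.1035]
ee_rot: [[0.985, 0.17, 0.0], [0.17, -0.985, -0.0], [0.0, 0.0, -1.0]]
ft_force: [0.1, -0.1, -0.5]
gripper_width: 0.479
grip_force: 34.0
```

jog_arm(
  steps=[0.8,0,0,0.001,0,0,0,0.8,0,0,0,0,0,0],
)

```text
clock: 13.2
position: [0.6739, -0.0767, 0.1034]
ee_rot: [[0.985, 0.17, 0.001], [0.17, -0.986, 0.0], [0.001, -0.0, -1.0]]
ft_force: [-1.3, 1.0, 5.1]
gripper_width: 0.481
grip_force: 34.0
```

jog_arm(
  steps=[0.6,0,0,0,0,0,0,0.3,0,0,0,0,0,0,0.2,0,0,0,0,0,0,0.2,0,0,0,0,0,0,0.2,0,0,-0.015,0,0,0,0.2,0,0,-0.03,0,0,0,0.2,0,0,-0.03,0,0,0,0.2,0,0,-0.03,0,0,0,0.2,0,0,0,0,0,0],
)

```text
clock: 14.1
position: [0.6759, -0.078, 0.2132]
ee_rot: [[0.986, 0.169, 0.009], [0.169, -0.986, -0.001], [0.009, 0.003, -1.0]]
ft_force: [0.4, -0.9, -0.2]
gripper_width: 0.801
grip_force: 0.0
```

Run:
```python
from plan import *
from h import *
c=load('top0')
for n,u,v,h in(('purpleA',238,259,.105),('purpleB',230,209,.105),('yellow',313,200,.139),('spice',201,240,.105),('pep',275,231,.139)): print(n,pix(c,u/1.4,v/1.4,h).round(3))
s=r.get_state(); x,y,z=s['position']; print(z)
plan([(.59,.26,.20,-80.15,8)],.2)
```

```text
purpleA [0.53  0.33  0.105]
purpleB [0.643 0.379 0.105]
yellow [0.682 0.197 0.139]
spice [0.558 0.42  0.105]
pep [0.595 0.26  0.139]
0.2132320858497601
-> (0.59, 0.26, 0.2, -80.15) dist 0.349/8
0.2,-0.003,-0.043,0.002,0,-0.1,0,
0.2,-0.004,-0.044,0.001,0,0,0,
0.2,-0.003,-0.043,0.002,0.1,-0.1,0,
0.2,-0.004,-0.044,0.001,0,-0.1,0,
0.2,-0.003,-0.043,0.002,0,0,-0.1,
0.2,-0.004,-0.044,0.001,0,-0.1,0,
0.2,-0.003,-0.043,0.002,0,-0.1,0,
0.2,-0.003,-0.044,0.002,0.1,0,0,
```

jog_arm(
  steps=[0.2,-0.003,-0.043,0.002,0,0,0,0.2,-0.004,-0.044,0.001,0,0,0,0.2,-0.003,-0.043,0.002,0,0,0,0.2,-0.004,-0.044,0.001,0,0,0,0.2,-0.003,-0.043,0.002,0,0,0,0.2,-0.004,-0.044,0.001,0,0,0,0.2,-0.003,-0.043,0.002,0,0,0,0.2,-0.004,-0.044,0.001,0,0,0,0.2,0,0,0,0,0,0,0.2,0,0,0,0,0,0],
)

```text
clock: 15.1
position: [0.5859, 0.263, 0.195]
ee_rot: [[0.985, 0.173, -0.001], [0.173, -0.985, -0.001], [-0.001, 0.0, -1.0]]
ft_force: [0.7, -0.9, 0.9]
gripper_width: 0.796
grip_force: 0.0
```

Run:
```python
from plan import *
from h import *
s=r.get_state(); P=np.array(s['position']); print(P,s['ee_rot'][:,2])
f=lambda im,x,y,w,h:cv2.resize(im[y:y+h,x:x+w],(400,500),interpolation=cv2.INTER_CUBIC); o=[]
for n,(x,y) in (('top',(140,110)),('scene',(220,90))):
    c=snap(r,n,n+'5'); o.append(f(c['color'][:,:,::-1],x,y,112,140))
    print(n,proj(c,[P,P-[0,0,.017],[.59,.26,.139]]).round(1))
cv2.imwrite('pics/c5.png',np.hstack(o))
```

```text
[0.58591814 0.26303422 0.1949871 ] [-5.85312008e-04 -5.46316179e-04 -9.99999679e-01]
top [[191.8 158.8]
 [192.7 161.5]
 [195.9 166.3]]
scene [[260.  127.2]
 [260.2 131.7]
 [261.9 142.1]]
```

View pics/c5.png

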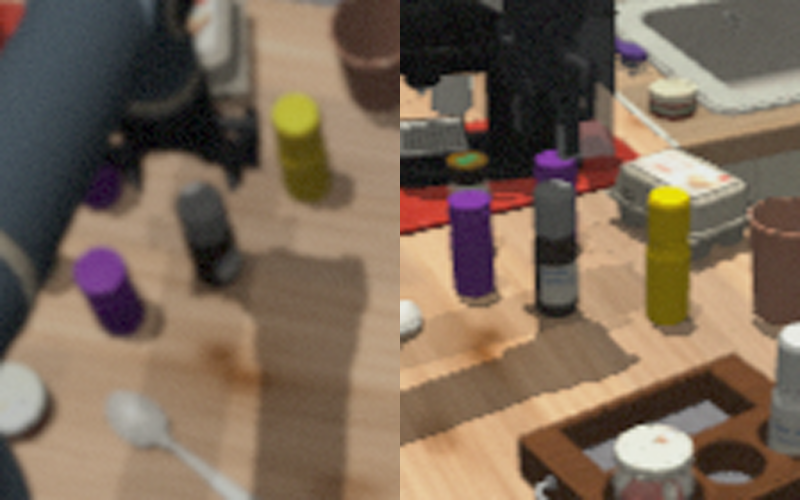

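The crop shows the dark grey-capped mill at top px (195.4,166.6), between the purple jar at left and the yellow mill at right. The finger gap is just above it. I correct by (+3,+4) mm in tool axes, descend and grip.

jog_arm(
  steps=[0.2,0.003,0.004,0.02,0,0,0,0.2,0,0,0.03,0,0,0,0.2,0,0,0.03,0,0,0,0.2,0,0,0.015,0,0,0,0.4,0,0,0,0,0,0,0.6,0,0,0,0,0,0,0.8,0,0,0,0,0,0,0.8,0,0,0,0,0,0,0.8,0,0,0,0,0,0,0.8,0,0,0,0,0,0],
  grip_force=35,
)

```text
clock: 16.2
position: [0.5908, 0.2585, 0.1012]
ee_rot: [[0.985, 0.17, 0.001], [0.17, -0.985, 0.001], [0.001, -0.001, -1.0]]
ft_force: [0.0, 0.1, 2.1]
gripper_width: 0.486
grip_force: 35.9
```

Run:
```python
from plan import *
s=r.get_state(); x,y,z=s['position']
plan([(x,y,.26,-80.15,5),(.605,-.089,.26,-80.15,8)],.8)
```

```text
-> (np.float64(0.5907850065073751), np.float64(0.25847737781181135), 0.26, -80.15) dist 0.159/5
0.8,0,0,-0.032,0,0,0,
0.8,0,0,-0.032,0,0,0,
0.8,0,0,-0.031,0,-0.1,0,
0.8,0,0,-0.032,0,0,0,
0.8,0,0,-0.032,0,0,-0.1,
-> (0.605, -0.089, 0.26, -80.15) dist 0.348/8
0.8,-0.006,0.043,0,0,0,0,
0.8,-0.005,0.043,0,0,0,0,
0.8,-0.006,0.043,0,0,0,0,
0.8,-0.006,0.043,0,0,0,0,
0.8,-0.005,0.043,0,0,0,0,
0.8,-0.006,0.043,0,0,0,0,
0.8,-0.006,0.044,0,0,0,0,
0.8,-0.006,0.043,0,0,0,0,
```

jog_arm(
  steps=[0.8,0,0,-0.022,0,0,0,0.8,0,0,-0.034,0,0,0,0.8,0,0,-0.034,0,0,0,0.8,0,0,-0.034,0,0,0,0.8,0,0,-0.034,0,0,0,0.8,-0.006,0.043,0,0,0,0,0.8,-0.005,0.043,0,0,0,0,0.8,-0.006,0.043,0,0,0,0],
)

```text
clock: 17.0
position: [0.5952, 0.127, 0.2586]
ee_rot: [[0.985, 0.171, 0.001], [0.171, -0.985, 0.0], [0.001, -0.0, -1.0]]
ft_force: [0.8, 0.2, -0.9]
gripper_width: 0.486
grip_force: 36.0
```

jog_arm(
  steps=[0.8,-0.006,0.043,0,0,0,0,0.8,-0.005,0.043,0,0,0,0,0.8,-0.006,0.043,0,0,0,0,0.8,-0.006,0.044,0,0,0,0,0.8,-0.006,0.043,0,0,0,0,0.8,0,0,0.02,0,0,0,0.8,0,0,0.01,0,0,0,0.8,0,0,0,0,0,0,0.8,0,0,0,0,0,0],
)

```text
clock: 17.9
position: [0.6038, -0.0879, 0.2281]
ee_rot: [[0.985, 0.172, -0.001], [0.172, -0.985, 0.001], [-0.0, -0.001, -1.0]]
ft_force: [0.8, -0.3, -1.7]
gripper_width: 0.487
grip_force: 36.2
```

Run:
```python
from hold import *
hold('6',((265,125),(260,135)))
```

```text
[ 0.6038 -0.0879  0.2281] [-6.e-04  5.e-04 -1.e+00] [ 0.75966387 -0.33307991 -1.73247146]
top -0.09 -0.075 28 [ 0.6061 -0.0811] rel [0.0023 0.0068] 0.0007
top -0.075 -0.055 43 [ 0.6065 -0.0814] rel [0.0027 0.0065] 0.0008
top -0.055 -0.035 50 [ 0.6064 -0.0821] rel [0.0026 0.0058] 0.001
top -0.035 -0.02 42 [ 0.6079 -0.0831] rel [0.0041 0.0048] 0.001
scene -0.09 -0.075 66 [ 0.6085 -0.0858] rel [0.0047 0.0021] 0.0011
scene -0.075 -0.055 93 [ 0.608  -0.0864] rel [0.0042 0.0015] 0.0012
scene -0.055 -0.035 95 [ 0.6086 -0.0878] rel [0.0048 0.0001] 0.001
scene -0.035 -0.02 78 [ 0.6089 -0.0883] rel [ 0.005  -0.0004] 0.0012
```

View pics/h6.png

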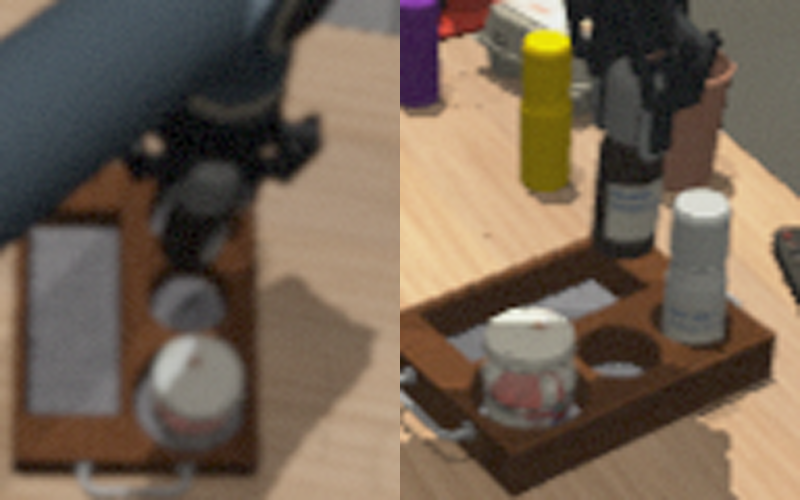

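The image shows the pepper mill hanging upright with a slight lean, base at scene px (314,194). The middle well rim is at scene px (313,219). Both cameras ask for a (-3,-7.5) mm shift in world axes.

jog_arm(
  steps=[0.8,-0.004,0.007,0.01,0,0,0,0.8,0,0,0.025,0,0,0,0.8,0,0,0.02,0,0,0,0.8,0,0,0.007,0,0,0,0.8,0,0,0,0,0,0,0.8,0,0,0,0,0,0],
)

```text
clock: 18.6
position: [0.6013, -0.0976, 0.167]
ee_rot: [[0.985, 0.17, 0.001], [0.17, -0.985, -0.0], [0.001, 0.001, -1.0]]
ft_force: [0.6, -0.0, -1.8]
gripper_width: 0.488
grip_force: 36.1
```

Run:
```python
from hold import *
hold('7',((265,125),(260,135)))
```

```text
[ 0.6013 -0.0976  0.167 ] [ 1.3e-03 -4.0e-04 -1.0e+00] [ 0.62819896 -0.01758381 -1.8028767 ]
top -0.09 -0.075 27 [ 0.6038 -0.0902] rel [0.0025 0.0073] 0.0011
top -0.075 -0.055 40 [ 0.6037 -0.0909] rel [0.0024 0.0067] 0.0008
top -0.055 -0.035 43 [ 0.6042 -0.0921] rel [0.003  0.0054] 0.0008
top -0.035 -0.02 39 [ 0.6049 -0.0917] rel [0.0036 0.0059] 0.0014
scene -0.09 -0.075 62 [ 0.6054 -0.0952] rel [0.0041 0.0023] 0.0012
scene -0.075 -0.055 86 [ 0.6055 -0.0964] rel [0.0042 0.0012] 0.0012
scene -0.055 -0.035 90 [ 0.6056 -0.0971] rel [0.0044 0.0005] 0.0012
scene -0.035 -0.02 70 [ 0.6063 -0.098 ] rel [ 0.005  -0.0005] 0.0012
```

View pics/h7.png

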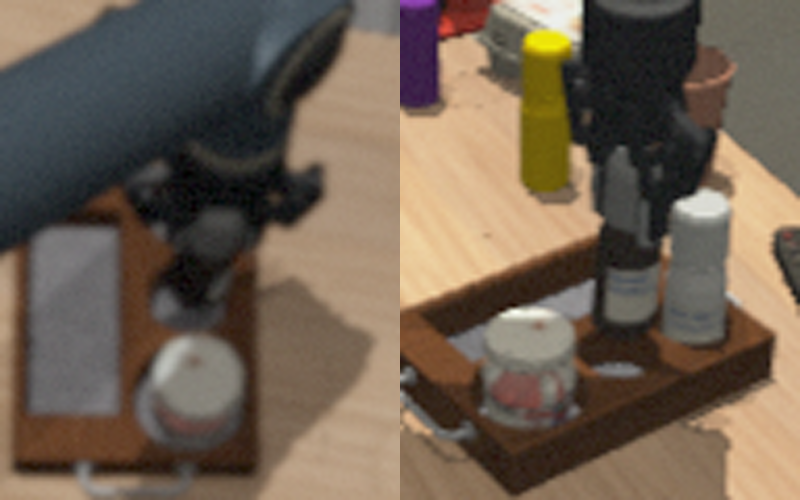

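The image shows the mill base directly over the middle well and within about 2 mm of its centre. I lower it.

jog_arm(
  steps=[0.8,0,-0.001,0.01,0,0,0,0.8,0,0,0.018,0,0,0,0.8,0,0,0.015,0,0,0,0.8,0,0,0.008,0,0,0,0.8,0,0,0.002,0,0,0,0.8,0,0,0,0,0,0],
)

```text
clock: 19.3
position: [0.6006, -0.0963, 0.1131]
ee_rot: [[0.986, 0.17, -0.0], [0.17, -0.986, -0.0], [-0.0, 0.0, -1.0]]
ft_force: [-0.5, -0.2, -2.4]
gripper_width: 0.483
grip_force: 36.1
```

jog_arm(
  steps=[0.8,0,0,0.002,0,0,0,0.8,0,0,0.001,0,0,0,0.8,0,0,0,0,0,0],
)

```text
clock: 19.6
position: [0.6008, -0.0962, 0.1105]
ee_rot: [[0.985, 0.17, 0.0], [0.17, -0.985, 0.0], [0.0, -0.0, -1.0]]
ft_force: [0.2, 0.2, -1.3]
gripper_width: 0.486
grip_force: 36.1
```

jog_arm(
  steps=[0.8,0,0,0.002,0,0,0,0.8,0,0,0,0,0,0],
)

```text
clock: 19.8
position: [0.6005, -0.0961, 0.1082]
ee_rot: [[0.985, 0.17, -0.0], [0.17, -0.985, 0.0], [-0.0, -0.0, -1.0]]
ft_force: [0.8, 0.3, -2.0]
gripper_width: 0.483
grip_force: 36.1
```

jog_arm(
  steps=[0.8,0,0,0.001,0,0,0,0.8,0,0,0,0,0,0],
)

```text
clock: 20.0
position: [0.6006, -0.0962, 0.1072]
ee_rot: [[0.985, 0.17, 0.0], [0.17, -0.985, 0.0], [0.0, -0.0, -1.0]]
ft_force: [-0.1, -0.2, -1.7]
gripper_width: 0.482
grip_force: 36.1
```

jog_arm(
  steps=[0.8,0,0,0.001,0,0,0,0.8,0,0,0,0,0,0],
)

```text
clock: 20.2
position: [0.6013, -0.0961, 0.1071]
ee_rot: [[0.985, 0.17, 0.001], [0.17, -0.985, 0.0], [0.001, -0.0, -1.0]]
ft_force: [0.5, 0.8, 4.6]
gripper_width: 0.483
grip_force: 36.6
```

jog_arm(
  steps=[0.8,0,0,0.001,0,0,0,0.8,0,0,0,0,0,0],
)

```text
clock: 20.4
position: [0.6018, -0.0956, 0.1068]
ee_rot: [[0.985, 0.17, 0.002], [0.17, -0.985, 0.002], [0.003, -0.001, -1.0]]
ft_force: [-1.1, 2.1, 8.9]
gripper_width: 0.482
grip_force: 33.9
```

jog_arm(
  steps=[0.65,0,0,0,0,0,0,0.45,0,0,0,0,0,0,0.25,0,0,0,0,0,0,0.2,0,0,0,0,0,0,0.2,0,0,-0.015,0,0,0,0.2,0,0,-0.03,0,0,0,0.2,0,0,-0.03,0,0,0,0.2,0,0,-0.03,0,0,0,0.2,0,0,0,0,0,0],
)

```text
clock: 21.3
position: [0.603, -0.0977, 0.2154]
ee_rot: [[0.986, 0.169, 0.009], [0.169, -0.986, -0.001], [0.008, 0.002, -1.0]]
ft_force: [-0.8, -0.4, 0.1]
gripper_width: 0.801
grip_force: 0.0
```

Run:
```python
from plan import *
from h import *
s=r.get_state(); print(s['position'])
plan([(.4245,-.3213,.18,-61.8,7),(.4245,-.3213,.06,-61.8,4)],.5)
im=[]
for n,(x,y) in (('top',(265,125)),('scene',(255,135))):
    c=snap(r,n,n+'8'); im.append(cv2.resize(c['color'][y:y+120,x:x+96,::-1],(400,500),interpolation=cv2.INTER_CUBIC))
cv2.imwrite('pics/c8.png',np.hstack(im))
```

```text
[ 0.60302199 -0.09771871  0.21544781]
-> (0.4245, -0.3213, 0.18, -61.8) dist 0.288/7
0.5,-0.031,0.027,0.005,0,-0.1,-2.6,
0.5,-0.031,0.026,0.005,0.1,0,-2.7,
0.5,-0.033,0.024,0.005,0,-0.1,-2.6,
0.5,-0.034,0.023,0.005,0,-0.1,-2.7,
0.5,-0.035,0.021,0.005,0.1,0,-2.6,
0.5,-0.036,0.019,0.005,0,-0.1,-2.6,
0.5,-0.037,0.018,0.005,0,-0.1,-2.7,
-> (0.4245, -0.3213, 0.06, -61.8) dist 0.120/4
0.5,0,0,0.03,0,0,0,
0.5,0,0,0.03,0,0,0,
0.5,0,0,0.03,0,0,0,
0.5,0,0,0.03,0,0,0,
```

View pics/c8.png

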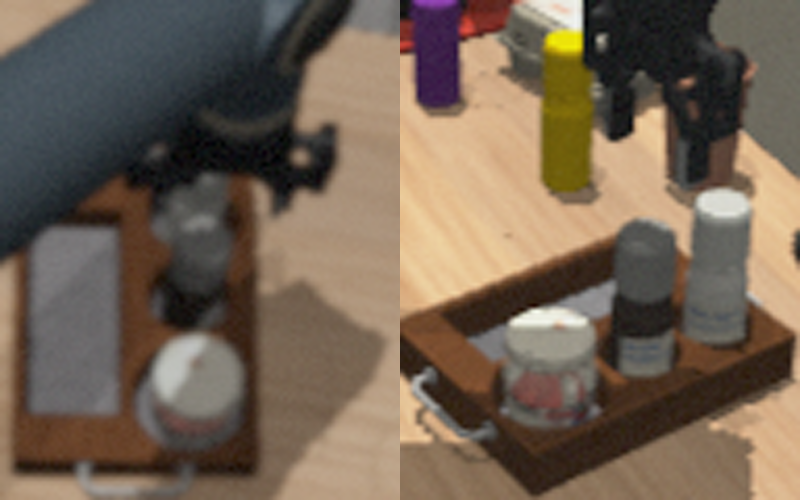

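All three stand upright in their wells: jar at scene px (287,222), pepper at (314,206), salt at (332,199). Next is the teaspoon, the 130 mm one measured at (0.419,-0.324).

jog_arm(
  steps=[0.5,-0.031,0.027,0.005,0,0,-2.6,0.5,-0.031,0.026,0.005,0,0,-2.7,0.5,-0.033,0.024,0.005,0,0,-2.6,0.5,-0.034,0.023,0.005,0,0,-2.7,0.5,-0.035,0.021,0.005,0,0,-2.6,0.5,-0.036,0.019,0.005,0,0,-2.7,0.5,-0.037,0.018,0.005,0,0,-2.7,0.5,0,0,0,0,0,0],
)

```text
clock: 22.2
position: [0.4163, -0.3241, 0.1745]
ee_rot: [[0.885, 0.466, -0.004], [0.466, -0.885, -0.001], [-0.003, -0.001, -1.0]]
ft_force: [0.1, 1.1, 0.2]
gripper_width: 0.497
grip_force: 0.0
```

jog_arm(
  steps=[0.5,0,0,0.035,0,0,0,0.5,0,0,0.035,0,0,0,0.5,0,0,0.03,0,0,0,0.5,0,0,0,0,0,0,0.5,0,0,0,0,0,0],
)

```text
clock: 22.7
position: [0.4219, -0.3195, 0.075]
ee_rot: [[0.88, 0.475, -0.002], [0.475, -0.88, 0.001], [-0.001, -0.001, -1.0]]
ft_force: [-0.1, 0.2, 0.3]
gripper_width: 0.499
grip_force: 0.0
```

Run:
```python
from plan import *
from fit import *
s=r.get_state(); P=s['position']; print(P,s['gripper_width'])
o=[]
for n,(x,y) in (('top',(345,220)),('scene',(265,250))):
    c=snap(r,n,n+'9'); o.append(cv2.resize(c['color'][y:y+80,x:x+64,::-1],(400,500),interpolation=cv2.INTER_CUBIC))
    print(n,proj(c,[P,P-[0,0,.017],[.4245,-.3213,.005],[.4188,-.3243,.005]]).round(1))
cv2.imwrite('pics/c9.png',np.hstack(o))
plan([(.4245,-.3213,.019,-61.8,3)],.5)
```

```text
[ 0.42191326 -0.31950063  0.0750494 ] 0.49870371705768
top [[379.4 261.9]
 [378.3 263.4]
 [375.6 267.3]
 [376.4 269.3]]
scene [[291.  278.1]
 [290.9 283.2]
 [291.8 298.4]
 [290.2 299.9]]
-> (0.4245, -0.3213, 0.019, -61.8) dist 0.058/3
0.5,0,0,0.019,0,0,0.1,
0.5,0.001,0.001,0.019,0.1,0,0,
0.5,0,0.001,0.02,0,-0.1,0.1,
```

View pics/c9.png

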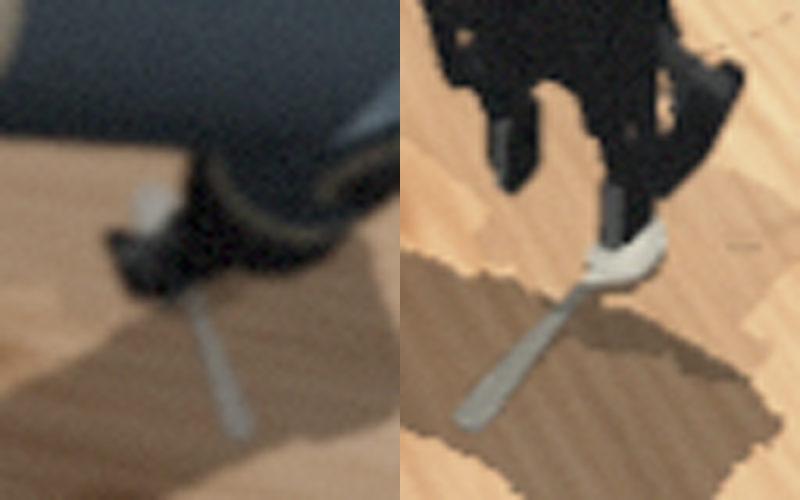

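The crop shows the fingers straddling the handle just behind the bowl, neck at scene px (294.6,295.6). That is where I want to grip, so I descend.

jog_arm(
  steps=[0.5,0.001,0.001,0.025,0,0,0,0.5,0,0.001,0.02,0,0,0,0.5,0,0,0.008,0,0,0,0.5,0,0,0,0,0,0,0.5,0,0,0,0,0,0],
  grip_force=30,
)

```text
clock: 23.3
position: [0.4246, -0.3216, 0.0234]
ee_rot: [[0.88, 0.475, 0.002], [0.475, -0.88, -0.001], [0.001, 0.002, -1.0]]
ft_force: [-0.6, -0.3, 0.1]
gripper_width: 0.501
grip_force: 0.0
```

jog_arm(
  steps=[0.7,0,0,0,0,0,0,0.85,0,0,0,0,0,0,1,0,0,0,0,0,0,1,0,0,0,0,0,0,1,0,0,0,0,0,0],
)

```text
clock: 23.8
position: [0.4278, -0.3257, 0.0278]
ee_rot: [[0.881, 0.474, 0.011], [0.474, -0.881, -0.007], [0.006, 0.011, -1.0]]
ft_force: [-2.1, 0.2, 33.8]
gripper_width: 0.001
grip_force: 16.8
```

The fingers shut without the spoon and press down, so I back off and look.

jog_arm(
  steps=[1,0,0,-0.01,0,0,0,0.8,0,0,-0.02,0,0,0,0.5,0,0,-0.04,0,0,0,0.5,0,0,-0.04,0,0,0,0.5,-0.045,0,-0.02,0,0,0,0.5,-0.005,0.045,0,0,0,0,0.5,0,0.045,0,0,0,0,0.5,0,0.03,0,0,0,0,0.5,0,0,0,0,0,0],
)

```text
clock: 24.7
position: [0.438, -0.4539, 0.1529]
ee_rot: [[0.88, 0.474, 0.001], [0.474, -0.88, -0.004], [-0.001, 0.004, -1.0]]
ft_force: [-0.2, 0.9, 0.5]
gripper_width: 0.5
grip_force: 0.0
```

```bash
cat > spoon.py <<'E'
from plan import *
from fit import *
def spoon(tag,p=(.419,-.324),z0=.005):
    for n in('top','scene'):
        c=snap(r,n,n+tag); at=rays(c)(z0); I=c['color'].astype(float); w=cloud(c)
        m=(np.hypot(*np.moveaxis(at-p,-1,0))<.13)&((I.max(2)-I.min(2))<34)&(I.max(2)>95)
        _,l,st,_=cv2.connectedComponentsWithStats(m.astype(np.uint8))
        m=l==1+st[1:,4].argmax(); q=at[m]; mu=q.mean(0); d=np.linalg.svd(q-mu)[2][0]; d*=np.sign(d[0]); t=(q-mu)@d
        print(n,m.sum(),'mean',mu.round(4),'ang',np.degrees(np.arctan2(d[1],d[0])).round(1),'len',np.ptp(t).round(4),'mid',(mu+d*(t.min()+t.max())/2).round(4))
        tm=t-(t.min()+t.max())/2
        print('  z along handle->bowl',[(round(a,2),np.median(w[m][(tm>=a)&(tm<a+.02)][:,2]).round(4)) for a in(-.06,-.04,-.02,0,.02,.04)])
E
python3 -c "
from spoon import *
spoon('10'); print(r.get_state()['position'])
for n in('top','scene'):
    w=cloud(load(n+'10')); m=(np.hypot(w[...,0]-.419,w[...,1]+.324)<.12)&(abs(w[...,2])<.004); print('table',np.median(w[m][:,2]))
"
```

```text
top 233 mean [ 0.4222 -0.321 ] ang 27.6 len 0.1348 mid [ 0.4179 -0.3233]
  z along handle->bowl [(-0.06, np.float64(nan)), (-0.04, np.float64(0.0055)), (-0.02, np.float64(0.006)), (0, np.float64(0.0104)), (0.02, np.float64(0.0045)), (0.04, np.float64(0.0024))]
scene 232 mean [ 0.4238 -0.3243] ang 28.5 len 0.1329 mid [ 0.4192 -0.3269]
  z along handle->bowl [(-0.06, np.float64(0.0051)), (-0.04, np.float64(0.0073)), (-0.02, np.float64(0.01)), (0, np.float64(0.0109)), (0.02, np.float64(0.0044)), (0.04, np.float64(0.0036))]
[ 0.43642761 -0.45037369  0.15201314]
table -0.0002521427750837816
table 0.0006556556961461227
```

The spoon did not move. Its handle arches to about 10.5 mm at the middle, and the fingertips swung over the top of it. I go in lower with the fingers already partly closed.

Run:
```python
from plan import *
plan([(.423,-.3227,.12,-62,3),(.423,-.3227,.04,-62,3)],.7)
```

```text
-> (0.423, -0.3227, 0.12, -62) dist 0.132/3
0.7,0.016,-0.04,0.011,0,0,0.1,
0.7,0.016,-0.039,0.01,0,0,0.1,
0.7,0.017,-0.04,0.011,-0.1,0,0.1,
-> (0.423, -0.3227, 0.04, -62) dist 0.080/3
0.7,0,0,0.027,0,0,0,
0.7,0,0,0.026,0,0,0,
0.7,0,0,0.027,0,0,0,
```

jog_arm(
  steps=[0.7,0.016,-0.04,0.011,0,0,0,0.7,0.016,-0.039,0.01,0,0,0,0.7,0.017,-0.04,0.011,0,0,0,0.7,0,0,0.027,0,0,0,0.7,0,0,0.027,0,0,0,0.7,0,0,0.027,0,0,0,0.7,0,0,0,0,0,0,0.7,0,0,0,0,0,0],
)

```text
clock: 25.6
position: [0.423, -0.3218, 0.0397]
ee_rot: [[0.88, 0.475, -0.001], [0.475, -0.88, 0.001], [-0.0, -0.001, -1.0]]
ft_force: [0.5, -0.1, -1.2]
gripper_width: 0.301
grip_force: 0.0
```

jog_arm(
  steps=[0.7,0,0.001,0.01,0,0,0,0.7,0,0,0.008,0,0,0,0.7,0,0,0.003,0,0,0,0.7,0,0,0,0,0,0,0.7,0,0,0,0,0,0],
)

```text
clock: 26.1
position: [0.4241, -0.3234, 0.0184]
ee_rot: [[0.88, 0.475, 0.0], [0.475, -0.88, -0.0], [0.0, 0.0, -1.0]]
ft_force: [0.1, 0.1, 0.1]
gripper_width: 0.3
grip_force: 0.0
```

jog_arm(
  steps=[0.8,0,0,0,0,0,0,0.9,0,0,0,0,0,0,1,0,0,0,0,0,0,1,0,0,0,0,0,0,1,0,0,0,0,0,0],
)

```text
clock: 26.6
position: [0.4241, -0.3234, 0.0185]
ee_rot: [[0.88, 0.475, 0.0], [0.475, -0.88, -0.0], [0.0, 0.0, -1.0]]
ft_force: [-0.5, 1.3, 4.7]
gripper_width: 0.239
grip_force: 29.5
```

jog_arm(
  steps=[1,0,0,-0.01,0,0,0,1,0,0,-0.02,0,0,0,1,0,0,-0.03,0,0,0,1,0,0,-0.03,0,0,0,1,0,0,0,0,0,0,1,0,0,0,0,0,0],
)

```text
clock: 27.2
position: [0.4244, -0.3231, 0.1088]
ee_rot: [[0.88, 0.476, 0.001], [0.476, -0.88, -0.0], [0.001, 0.001, -1.0]]
ft_force: [-0.8, -0.1, -0.6]
gripper_width: 0.235
grip_force: 29.4
```

Run:
```python
from plan import *
from h import *
s=r.get_state(); P=s['position']; print(P,s['ft_force'])
o=[]
for n,(x,y) in (('top',(335,210)),('scene',(255,225))):
    c=snap(r,n,n+'11'); o.append(cv2.resize(c['color'][y:y+100,x:x+80,::-1],(400,500),interpolation=cv2.INTER_CUBIC))
cv2.imwrite('pics/c11.png',np.hstack(o))
```

```text
[ 0.42436055 -0.32305018  0.10876185] [-0.75331665 -0.13145721 -0.55348339]
```

View pics/c11.png

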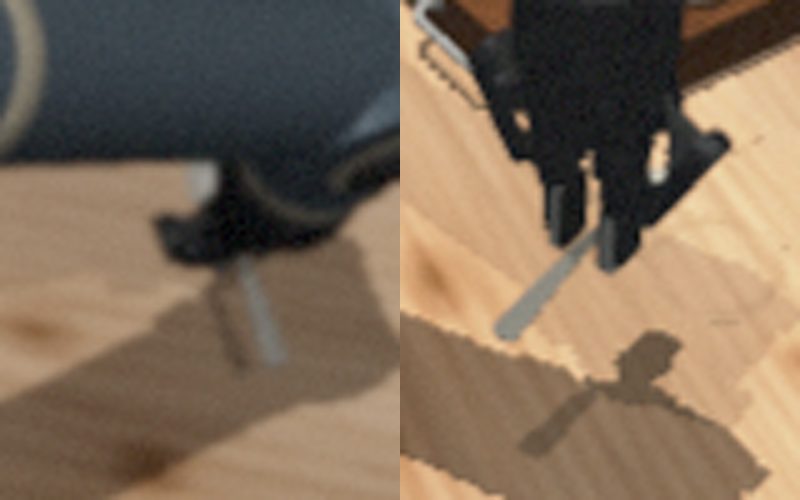

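The spoon is held level by the start of the bowl, clear of the table (handle end at scene px (276,292)). The gripper's knuckles flare sideways, so before going near the mills I measure their extent in the tool frame and the spoon's pose from depth.

Run:
```python
from plan import *
from h import *
s=r.get_state(); P=s['position']; R=s['ee_rot']
for n in('top','scene'):
    c=load(n+'11'); w=cloud(c); I=c['color'].astype(int); L=(w-P)@R
    near=(np.abs(L[...,:2])<.12).all(-1)
    dark=near&(I.max(2)<75)&(w[...,2]>.05)
    for a in np.arange(-.14,.02,.02):
        q=L[dark&(L[...,2]>a)&(L[...,2]<a+.02)]
        if len(q)>5: print(n,'tool z %.2f'%a,len(q),'x',np.percentile(q[:,0],[2,98]).round(3),'y',np.percentile(q[:,1],[2,98]).round(3))
    sp=near&((I.max(2)-I.min(2))<34)&(I.max(2)>95)&(w[...,2]>.07)&(w[...,2]<.12)&(L[...,0]<0)&(abs(L[...,1])<.02)
    q=L[sp]; 
    if len(q)>10: 
        print('spoon',len(q),'x',np.ptp(q[:,0]).round(3),q[:,0].min().round(3),'y fit',np.polyfit(q[:,0],q[:,1],1).round(4),'z fit',np.polyfit(q[:,0],q[:,2],1).round(4))
```

```text
top tool z -0.14 63 x [-0.036  0.006] y [-0.039  0.004]
top tool z -0.12 31 x [-0.035  0.006] y [-0.04  -0.011]
top tool z -0.10 59 x [-0.016  0.008] y [-0.064 -0.022]
top tool z -0.08 33 x [-0.016  0.007] y [-0.06  0.01]
top tool z -0.06 22 x [-0.015  0.003] y [-0.049 -0.015]
top tool z -0.04 20 x [-0.011  0.003] y [-0.035 -0.021]
top tool z -0.02 9 x [-0.01  -0.003] y [-0.024  0.014]
top tool z 0.00 11 x [-0.01  -0.003] y [-0.017  0.012]
spoon 74 x 0.053 -0.068 y fit [ 0.0295 -0.0012] z fit [-0.113   0.0074]
scene tool z -0.14 247 x [-0.039  0.008] y [-0.019  0.041]
scene tool z -0.12 113 x [-0.037  0.009] y [-0.015  0.042]
scene tool z -0.10 280 x [-0.021  0.006] y [-0.055  0.065]
scene tool z -0.08 248 x [-0.019 -0.002] y [-0.056  0.066]
scene tool z -0.06 190 x [-0.018  0.008] y [-0.048  0.052]
scene tool z -0.04 159 x [-0.014  0.008] y [-0.036  0.042]
scene tool z -0.02 89 x [-0.013  0.005] y [-0.019  0.027]
scene tool z 0.00 40 x [-0.012  0.006] y [-0.015  0.026]
spoon 96 x 0.069 -0.07 y fit [0.0246 0.0039] z fit [-0.1199  0.0063]
```

Run:
```python
from plan import *
plan([(.4244,-.3231,.22,-62,3),(.5788,-.0054,.22,-80.15,8)],1)
```

```text
-> (0.4244, -0.3231, 0.22, -62) dist 0.113/3
1,0,0,-0.038,0,0,0.1,
1,0,0,-0.037,-0.1,0,0.2,
1,0,0.001,-0.038,0,0,0.1,
-> (0.5788, -0.0054, 0.22, -80.15) dist 0.354/8
1,0.036,-0.026,0,0,0,2.3,
1,0.034,-0.027,0,0,0,2.2,
1,0.034,-0.029,0,0,0,2.3,
1,0.032,-0.03,0,0,0,2.3,
1,0.031,-0.032,0,0,0,2.2,
1,0.03,-0.032,0,0,0,2.3,
1,0.029,-0.034,0,0,0,2.3,
1,0.027,-0.035,0,0,0,2.2,
```

jog_arm(
  steps=[1,0,0,-0.038,0,0,0,1,0,0,-0.037,0,0,0.2,1,0,0,-0.038,0,0,0.2,1,0.036,-0.026,0,0,0,2.3,1,0.034,-0.027,0,0,0,2.2,1,0.034,-0.029,0,0,0,2.3,1,0.032,-0.03,0,0,0,2.3],
)

```text
clock: 28.0
position: [0.5012, -0.1627, 0.2202]
ee_rot: [[0.947, 0.322, -0.002], [0.322, -0.947, 0.0], [-0.002, -0.001, -1.0]]
ft_force: [-0.2, -0.6, -0.4]
gripper_width: 0.237
grip_force: 29.4
```

jog_arm(
  steps=[1,0.031,-0.032,0,0,0,2.2,1,0.03,-0.032,0,0,0,2.3,1,0.029,-0.034,0,0,0,2.3,1,0.027,-0.035,0,0,0,2.2,1,0,0,0,0,0,0,1,0,0,0,0,0,0],
)

```text
clock: 28.6
position: [0.5781, -0.0039, 0.2196]
ee_rot: [[0.985, 0.174, -0.003], [0.174, -0.985, -0.001], [-0.003, 0.001, -1.0]]
ft_force: [-0.3, -0.9, 0.2]
gripper_width: 0.236
grip_force: 29.4
```

Run:
```python
from plan import *
from h import *
s=r.get_state(); P=s['position']; R=s['ee_rot']; print(P,R[:,1],s['gripper_width'])
for n in('top','scene'):
    c=snap(r,n,n+'12'); w=cloud(c); I=c['color'].astype(int); L=(w-P)@R
    for lo,hi in((-.1,-.012),(.012,.1)):
        sp=((I.max(2)-I.min(2))<34)&(I.max(2)>95)&(w[...,2]>.185)&(w[...,2]<.235)&(L[...,0]>lo)&(L[...,0]<hi)&(abs(L[...,1])<.03)
        q=L[sp]
        if len(q)>10: print(n,len(q),'x',q[:,0].min().round(3),q[:,0].max().round(3),'y',q[:,1].mean().round(4),'fit',np.polyfit(q[:,0],q[:,1],1).round(3),'z',np.polyfit(q[:,0],q[:,2],1).round(3))
for n,p in(('top',[.5845,-.051,.177]),('scene',[.586,-.0557,.172])): 
    c,s_=np.cos(p[2]),np.sin(p[2]); d=P[:2]-p[:2]; print(n,'TCP local',np.round([c*d[0]+s_*d[1],-s_*d[0]+c*d[1]],4))
```

```text
[ 0.57805413 -0.00391757  0.21962955] [ 1.74439455e-01 -9.84667502e-01  8.87239888e-04] 0.23629101990685655
top 69 x -0.069 -0.018 y -0.0033 fit [ 0.013 -0.003] z [-0.169  0.006]
scene 40 x -0.07 -0.013 y 0.0043 fit [0.046 0.006] z [-0.158  0.005]
scene 47 x 0.023 0.062 y 0.0033 fit [-0.132  0.009] z [-0.033  0.014]
top TCP local [0.0019 0.0475]
scene TCP local [0.001  0.0524]
```

jog_arm(
  steps=[1,0,0.002,0,-3,0,0,1,0,0,0,-3,0,0,1,0,-0.004,0.035,0,0,0,1,0,-0.004,0.035,0,0,0,1,0,-0.003,0.03,0,0,0,1,0,-0.003,0.03,0,0,0,1,0,-0.002,0.02,0,0,0,1,0,0,0,0,0,0,1,0,0,0,0,0,0],
)

```text
clock: 29.6
position: [0.5786, -0.0085, 0.0709]
ee_rot: [[0.986, 0.168, 0.018], [0.169, -0.98, -0.103], [0.0, 0.105, -0.994]]
ft_force: [0.3, 0.5, 0.7]
gripper_width: 0.238
grip_force: 29.4
```

jog_arm(
  steps=[1,0,-0.004,0.012,0,0,0,1,0,-0.002,0.012,0,0,0,1,0,-0.001,0.008,0,0,0,1,0,0,0,0,0,0,1,0,0,0,0,0,0],
)

```text
clock: 30.1
position: [0.5781, -0.0034, 0.0377]
ee_rot: [[0.985, 0.171, 0.018], [0.171, -0.98, -0.103], [-0.0, 0.105, -0.995]]
ft_force: [-0.0, -0.0, -0.8]
gripper_width: 0.238
grip_force: 29.4
```

jog_arm(
  steps=[1,0,0,0.004,0,0,0,1,0,0,0.003,0,0,0,1,0,0,0,0,0,0],
)

```text
clock: 30.4
position: [0.5781, -0.004, 0.0306]
ee_rot: [[0.985, 0.171, 0.017], [0.171, -0.98, -0.103], [-0.001, 0.104, -0.995]]
ft_force: [-0.8, 0.3, 0.1]
gripper_width: 0.237
grip_force: 29.4
```

jog_arm(
  steps=[1,0,0,0.002,0,0,0,1,0,0,0,0,0,0],
)

```text
clock: 30.6
position: [0.5782, -0.0042, 0.0288]
ee_rot: [[0.985, 0.171, 0.018], [0.171, -0.98, -0.103], [-0.0, 0.104, -0.995]]
ft_force: [-0.9, -0.5, 0.1]
gripper_width: 0.235
grip_force: 29.4
```

jog_arm(
  steps=[1,0,0,0.001,0,0,0,1,0,0,0,0,0,0],
)

```text
clock: 30.8
position: [0.5783, -0.0043, 0.0279]
ee_rot: [[0.985, 0.171, 0.018], [0.172, -0.98, -0.103], [-0.0, 0.104, -0.995]]
ft_force: [0.7, 0.1, 0.3]
gripper_width: 0.241
grip_force: 29.4
```

jog_arm(
  steps=[1,0,0,0.001,0,0,0,1,0,0,0,0,0,0],
)

```text
clock: 31.0
position: [0.5783, -0.0044, 0.0268]
ee_rot: [[0.985, 0.171, 0.018], [0.172, -0.98, -0.103], [-0.0, 0.104, -0.995]]
ft_force: [0.5, 0.5, -0.1]
gripper_width: 0.235
grip_force: 29.4
```

jog_arm(
  steps=[0.74,0,0,0,0,0,0,0.72,0,0,0,0,0,0,0.7,0,0,0,0,0,0,0.7,0,0,0,0,0,0,0.7,0,0,0,0,0,0],
)

```text
clock: 31.5
position: [0.5784, -0.0044, 0.0269]
ee_rot: [[0.985, 0.17, 0.018], [0.171, -0.98, -0.103], [0.0, 0.104, -0.995]]
ft_force: [0.3, 0.3, 0.4]
gripper_width: 0.301
grip_force: 0.0
```

Released gently. I lift straight up (tool y compensates for the lean), then check.

jog_arm(
  steps=[0.7,0,0.001,-0.01,0,0,0,0.7,0,0.002,-0.02,0,0,0,0.7,0,0.003,-0.03,0,0,0,0.7,0,0.004,-0.04,0,0,0,0.7,0,0.004,-0.04,0,0,0,0.7,0,0.004,-0.04,0,0,0,0.7,0,0,0,6,0,0,0.7,-0.045,0,0,0,0,0,0.7,-0.045,0,0,0,0,0,0.7,-0.045,0,0,0,0,0],
)

```text
clock: 32.5
position: [0.4436, -0.0279, 0.2078]
ee_rot: [[0.985, 0.17, -0.0], [0.17, -0.985, -0.0], [-0.0, 0.0, -1.0]]
ft_force: [0.0, 0.9, 1.2]
gripper_width: 0.299
grip_force: 0.0
```

Run:
```python
from plan import *
from fit import *
s=r.get_state(); print(s['position'],s['clock'])
for n,p in(('top',[.5845,-.051,.177]),('scene',[.586,-.0557,.172])):
    c=snap(r,n,n+'13'); w=cloud(c); I=c['color'].astype(int); ca,sa=np.cos(p[2]),np.sin(p[2])
    M=np.array([[ca,-sa],[sa,ca]]); L=(w[...,:2]-p[:2])@M; at=(rays(c)(.011)-p[:2])@M
    for nm,xy,h in(('jar',(-.068,-.04),.09),('pep',(.012,-.04),.145),('salt',(.08,-.04),.145)):
        A=(rays(c)(h)-p[:2])@M; m=(np.hypot(L[...,0]-xy[0],L[...,1]-xy[1])<.04)&(abs(w[...,2]-h)<.006)
        print(n,nm,m.sum(),'z',np.median(w[m][:,2]).round(4) if m.any() else None,'off',(A[m].mean(0)-xy).round(4) if m.any() else None)
    tr=(abs(at[...,0])<.08)&(abs(at[...,1]-.046)<.033); felt=np.median(I[tr].max(1)); m=tr&(I.max(2)>felt+22); q=at[m]
    print(n,'felt',felt,'spoon px',m.sum(), 'x',np.percentile(q[:,0],[1,99]).round(3),'y',np.percentile(q[:,1],[1,50,99]).round(3),'z spoon',np.nanpercentile(w[m][:,2],[10,50,90]).round(4))
```

```text
[ 0.44356736 -0.02789035  0.2078461 ] 32.5
top jar 254 z 0.0896 off [-0.0046 -0.0049]
top pep 117 z 0.1431 off [-0.0037 -0.002 ]
top salt 120 z 0.1434 off [-0.0033 -0.0019]
top felt 60.0 spoon px 73 x [-0.079  0.078] y [0.016 0.047 0.077] z spoon [0.004  0.0363 0.5929]
scene jar 258 z 0.0908 off [-0.0032 -0.0043]
scene pep 106 z 0.1441 off [-0.005  -0.0065]
scene salt 93 z 0.1447 off [-0.0043 -0.0066]
scene felt 134.5 spoon px 276 x [-0.057  0.056] y [0.015 0.048 0.077] z spoon [0.0107 0.0906 0.0925]
```

jog_arm(
  steps=[0.7,0,-0.045,0,0,0,0,0.7,0,-0.045,0,0,0,0,0.7,0,-0.045,0,0,0,0,0.7,0,-0.045,0,0,0,0,0.7,0,-0.045,0,0,0,0,0.7,0,-0.045,0,0,0,0,0.7,0,-0.045,0,0,0,0,0.7,0,0,0,0,0,0],
)

```text
clock: 33.4
position: [0.39, 0.2906, 0.2082]
ee_rot: [[0.983, 0.182, 0.002], [0.182, -0.983, 0.002], [0.002, -0.001, -1.0]]
ft_force: [0.4, -1.5, -1.0]
gripper_width: 0.299
grip_force: 0.0
```

Run:
```python
from plan import *
from fit import *
print(r.get_state()['position'])
for n,p in(('top',[.5845,-.051,.177]),('scene',[.586,-.0557,.172])):
    c=snap(r,n,n+'14'); w=cloud(c); I=c['color'].astype(int); ca,sa=np.cos(p[2]),np.sin(p[2])
    M=np.array([[ca,-sa],[sa,ca]]); at=(rays(c)(.011)-p[:2])@M; V=I.max(2)
    V0=load(n+'0')['color'].astype(int).max(2)
    print(n,'brightness on local grid: rows y .08..0.012, cols x -.084...084')
    for y in np.arange(.08,.008,-.006):
        row=[]
        for x in np.arange(-.084,.085,.008):
            k=np.argmin(np.hypot(at[...,0]-x,at[...,1]-y)); row.append('%4d/%3d'%(V.flat[k],w[...,2].flat[k]*1000))
        print('%.3f'%y,' '.join(row))
```

```text
[0.38995624 0.29064078 0.20822023]
top brightness on local grid: rows y .08..0.012, cols x -.084...084
0.080  105/ 43  102/ 41   85/  6   82/  7   82/  3   77/  8   82/  4   77/  3   88/  2   84/  5   94/  7   88/  4   87/  8   90/  2   87/  8   91/  7   85/  2   82/  9   82/  1   77/  6   82/ 11   52/  6
0.074  101/ 33  100/ 34  107/  4  107/  5  105/  1  111/  8  111/ 10  104/  5  101/  5   99/  5  108/  3  114/  4  110/  1  108/  7  111/  9  113/  5  109/ 12  114/ 13  112/  7  108/  9  103/ 10   46/ 10
0.068   98/ 39  101/ 42  111/  5  117/ 11  113/  5  118/  1  116/  3  112/  6  116/  1  114/  3  117/  6  114/  7  112/  8  114/ -1  114/  8  114/  7  115/  7  116/  8  114/  0  115/  8  106/  9   50/ 15
0.062  103/ 37  102/ 42  108/  9  115/ 10  115/ 10  115/  4  118/  6  112/  6  115/ 10  117/  5  118/  7  115/  2  111/  8  113/  7  115/  8  117/  9  121/  7  118/  6  115/  4  117/  3  104/  4   47/ 14
0.056  101/ 31  101/ 42  117/  3  142/  1  134/ 14  129/ 10  131/  5  127/  7  119/  7  114/ -3  116/  5  114/  5  113/  8  113/ -2  130/ 13  148/ 11  148/ 10  139/  6  123/  6  112
[... 1961 characters left out ...]
  124/  9  105/  8  107/  6  133/ 10  163/  6  226/ 90  226/ 91  222/ 92  217/ 92  191/ 89  147/  7  126/  7  123/  6  104/  7  138/ 10  124/  5  122/  8   95/  8   71/115
0.068  116/ 41  116/ 39  115/ 41  138/  6  137/  8  138/  7  137/  8  228/ 91  232/ 93  233/ 91  233/ 91  228/ 91  217/ 91  216/ 91  138/  5  138/  6  139/  6  139/  9  135/  6  139/  8   73/106   74/115
0.062  121/ 40  120/ 39  114/ 40  137/  5  139/ 11  140/  5  201/  9  231/ 92  233/ 90  233/ 90  233/ 92  232/ 91  232/ 90  223/ 91  175/ 91  178/  9  176/ 10  163/  9  136/  9   98/  7   67/103   71/109Traceback (most recent call last):
  File "<stdin>", line 12, in <module>
ValueError: cannot convert float NaN to integer
```

The spoon shows clearly in the trough from x -0.068 to 0.065, at y about 0.047. The bowl sits at felt height, so it lies flat. Jar and mills read at seated heights (0.09 m and 0.145 m). I hand in.

```bash
python3 -c "
from station import r
print(r.sign_off())"
```

```text
the job is handed in; nothing more can be done
None
```

The job is handed in at about 33 s: the jam jar and both mills stand in their wells, the teaspoon lies in the trough (first grasp slipped, second held), and I never reached for the spice jar, scouring pot or large spoon.

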